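Load the leak-test drawer under stop and shut-off

ROBOT

A 7-joint arm with a two-finger parallel gripper is mounted at the origin on the work surface. World frame = base frame: x ahead of the robot, y to its left, z up, the work surface at z = 0. Lengths are in m, angles in rad, forces in N, time in s.
With the tool pointing down it reaches from about 0.425 to 0.825 m from the base axis. Payload 3.6 kg.
Tool frame: the origin (TCP) lies at the very end of the fingers, on their centre line; the grasp point (between the pads) lies 19 mm behind it; z points along the fingers, y is the direction in which the jaws open and shut (so a half turn about z gives the same grasp; the last joint's range is limited). The gripper opens to 93 mm and grips with 3 to 60 N. Pads are 15 mm wide; open, the fingers measure 128 mm over their backs; the gripper's body (75 mm by 188 mm) begins 65 mm behind the grasp point.
Start: joints at [-1.218, 0.615, -0.013, 1.423, 0.008, 1.103, -0.04], TCP at [0.241, 0.604, 0.219] pointing down, gripper open.
Joint ranges: [-3.12, 3.12], [-0.3, 2.06], [-1.34, 1.32], [0.26, 2.42], [-1.36, 4.5], [0.01, 1.98], [-2.84, 2.84]. Speed limits (rad/s): [2.79, 2.79, 3.14, 3.14, 3.14, 3.14, 3.14].

INTERFACE

Orientations are given as a rotation vector (axis times angle).
In Python, from rig import status, eyes, robot gives the robot as it stands. The module is installed in compiled form; this text tells all that it offers.
- The arm moves only by the tool servo_tool, never from a script. Its argument "commands" is a list of rows, each an object with "slide": the shift along the world's x, y, z in mm, a list of three; "delta_rot": the turn, a rotation vector about the world's x, y, z in rad, a list of three; "grip": the closure, from -1 (fully open) to 1 (shut). A call has exactly 8 rows; each row is the pose to reach, as a shift and turn from the pose commanded when the call began; what a row does not reach only later rows make up. A row lasts 1/10 s, in which the tool goes at most 50 mm and 8.59 degrees, less where a joint would pass 70% of its speed; a pose out of reach is approached as far as the arm can. A call with a gripper value outside its range is refused whole. The fingers move at their own pace and stop on an object; "force" is the grip in N (left out, the last holds). Time passes only in rows, so rows that repeat a pose let the fingers close, or fill a call up. It gives the time, the measured TCP pose, the force and the opening at its end, in the units of the state.
- status.get_state(): the state, without advancing time (a new reading comes with each control period).
- eyes.camera(name): name is "scene" or "side" or "wrist"; returns (picture, depth): 420x560x3 uint8, red, green, blue; 420x560 float32, m along the optical axis (not along the pixel's ray), 0 where there is no reading.
- eyes.camera_model(name): a dict with "fov_y" (degrees; the focal length in pixels is half the picture's height over the tangent of half this angle, whatever the lens; pixels are square), "cx", "cy" (the principal point, pixels), "xyz" and "rotation" of the camera in the world. Camera axes: x right, y up, looking along -z (the intrinsics and any distortion apply to the point x, -y, -z); pixel columns grow to the right and rows downward; lengths in m; the calibration is good to about 2 mm. A picture is of the moment at which its call begins: read the wrist's pose just before it. camera_model takes no time and is no camera call; for the wrist camera it gives the pose at the moment of the call.
- robot.job_done(): hands the job in, once; it reports no verdict.
Trained networks look in the newest picture that a camera, given by its name, has taken for a name from the list of things; names that differ only in an ending like _2 or _b are one class to them, and where a whole thing is asked for, a point or a joint stands for the part that bears it (a point fixed in the world has none). Each returns a list of dicts, best first, with "p" (0 to 1); they miss things now and then, are a little off and sometimes report something else, mostly with a low value. They report only what shows in the picture. A call takes as long as a camera call. They do not tell look-alikes from the thing itself.
- eyes.trace(query, camera): "pixels" (420x560 bool, what is visible of it) and "uv" ([column, row] in pixels, amid what is visible of it).
- eyes.pinpoint(query, camera): "uv" ([column, row] in pixels: a listed point, or the origin of a listed thing).
The state is a dict: "time_s": time; "joints": joint angles; "joint_velocities": joint speeds; "tau": joint torques, N m; "tool_pos": TCP position; "tcp_rot": TCP orientation; "force": force on the tool from outside, world axes, zero at the start; "moment": the same for the moment, N m; "gripper_width": opening from 0.0 (shut) to 1.0 (fully open).
Only numpy, scipy, OpenCV 4.12 (cv2) and the standard library are available. Lean on these libraries where they do the work, as an engineer would, in place of code of your own. Each camera call takes 0.05 s, during which the arm holds its last target.

TASK

Load the leak-test station safely: press the red mushroom stop down so it stays down, then turn the red air-valve handle a quarter turn to fully closed (across its pipe), then stand each valve cartridge waiting on the mat in front of the valve and stop (not the finished block of rows at the side) upright on its hex end in the open drawer, and slide the drawer fully shut. Then turn the air valve fully open again (handle along its pipe), and last of all twist the mushroom clockwise as far as it goes so that it comes back up, and let go of it. Take the steps in this order, and leave the nuts, tools, tin and tray where they are.

Things in the scene. Friction and masses are not known exactly. Their poses are not given: they have to be found in the camera images.
- cartridge1: Valve cartridge, 0.14 kg, 59 mm tall, standing on its dark steel hexagonal end (40 mm across corners, 22 mm high); above that a round stem of 26 mm diameter from 22 to 55 mm up (brown coils, bright cap), the part to grip from above. Origin: centre of the underside; z up along the stem. Absent in some starts.
- cartridge2: Valve cartridge, 0.14 kg, 59 mm tall, standing on its dark steel hexagonal end (40 mm across corners, 22 mm high); above that a round stem of 26 mm diameter from 22 to 55 mm up (brown coils, bright cap), the part to grip from above. Origin: centre of the underside; z up along the stem. Absent in some starts.
- cartridge3: Valve cartridge, 0.14 kg, 59 mm tall, standing on its dark steel hexagonal end (40 mm across corners, 22 mm high); above that a round stem of 26 mm diameter from 22 to 55 mm up (brown coils, bright cap), the part to grip from above. Origin: centre of the underside; z up along the stem. Absent in some starts.
- cartridge4: Valve cartridge, 0.14 kg, 59 mm tall, standing on its dark steel hexagonal end (40 mm across corners, 22 mm high); above that a round stem of 26 mm diameter from 22 to 55 mm up (brown coils, bright cap), the part to grip from above. Origin: centre of the underside; z up along the stem. Absent in some starts.
- cartridge5: Valve cartridge, 0.14 kg, 59 mm tall, standing on its dark steel hexagonal end (40 mm across corners, 22 mm high); above that a round stem of 26 mm diameter from 22 to 55 mm up (brown coils, bright cap), the part to grip from above. Origin: centre of the underside; z up along the stem. Absent in some starts.
- tray_floor (a point): Centre of the drawer's inner floor, on its surface (22 mm above the mat). Axes turn with the station: -x is the way the drawer opens (roughly towards the robot), z up. Inside: 195 mm (x) by 258 mm (y), walls 66 mm high above this floor, 6 mm thick; the blue front panel outside the -x wall is 15 mm thick, 75 mm high above this floor.
- station: Grey cabinet of the test station that the blue-fronted drawer slides into: 240 (x) x 300 (y) x 110 mm high, origin at the centre of its underside, drawer on its -x side. A white gauge box 50 mm high stands on the rear half of its flat top. With the drawer open by q metres, the roof covers the drawer from x = q - 0.104 (in tray_floor's frame) to the back.
- station_drawer0_handle (a point): Middle of the drawer's steel bar handle (about 120 mm long, along the drawer's y, about 10 mm thick), 35 mm in front of the front panel and 72 mm above the mat; it moves with the drawer. Pushing the bar in +x of tray_floor shuts the drawer.
- station_drawer0 (a joint): How far the drawer is open, in m: 0 shut, up to 0.165 open; slides with about 1 N of friction and stays where it is left.
- stop_top (a point): Middle of the top of the red mushroom head of the stop: head of 40 mm diameter and 20 mm height (its underside 22 mm over the box when up, 16 when pressed) on a neck of 22 mm diameter, on a yellow box 80 x 80 mm, 60 mm high. Released, the top is 102 mm above the mat; pressed, 96 mm. The head can be gripped by its sides from above. z up; turns with the head.
- stop_press (a joint): How far the mushroom is pressed, in m: 0 up, 0.006 fully down. Needs about 5.5 to 7 N; it latches (stays where it is pressed) and is brought up again by twisting (stop_turn), not by pulling.
- stop_turn (a joint): Twist of the mushroom head, rad, clockwise seen from above: 0 at rest, 1.05 at its stop; a weak spring (about 0.04 N m) turns it back to 0 when let go. Twisting drives a cam that lifts the pressed head steadily, 6 mm over the full 1.05 rad; the head stays up afterwards.
- valve_hinge (a point): Point on the vertical axis of the air valve's handle, at the handle's mid height (90 mm above the mat). Its x axis lies along the steel pipe; the open handle points to -x of this frame, the closed one to +y.
- valve_grip (a point): Point on the red flat valve handle 70 mm out from the axis, at its mid height (90 mm above the mat). The handle is a bar 18 mm wide and 10 mm thick that ends 95 mm from the axis; the pipe (steel, with brass ball body in the middle) below it reaches no higher than 66 mm.
- valve_handle (a joint): Angle of the valve handle, rad: 0 open (along the pipe), 1.571 closed (across the pipe), growing clockwise seen from above; stops at both ends, stays where left, friction about 0.15 N m.
- nut1: Steel ring nut, 34 mm diameter, 12 mm high, lying flat. Origin: centre of the underside. Not part of the job: leave it.
- nut2: Steel ring nut, 34 mm diameter, 12 mm high, lying flat. Origin: centre of the underside. Not part of the job: leave it.
- wrench: Steel wrench, about 0.2 m long, lying along its x. Not part of the job: leave it.
- screwdriver: Screwdriver, about 0.2 m long, lying along its x. Not part of the job: leave it.
- grease_tin: Tin with a paper label, 60 mm diameter, 70 mm high. Origin: centre of the underside. Not part of the job: leave it.
- washer_tray: Open blue tray 160 x 110 x 35 mm. Origin: centre of the underside. Not part of the job: leave it.
Mind the look-alikes: they are no part of the job. What is shaped like the cartridge5 but yellow is not meant. What is shaped like the part that bears valve_hinge but blue is not meant.

How it is judged:
On the way, in this order (a step that is already met when the one before it is completed fails the run):
1. the mushroom stop is pressed down (at least 4 of 6 mm) and stays down (value of joint stop_press above 0.004 m), for 0.2 s.
2. with the stop still down, the air valve is closed (within 10 degrees of its stop) (value of joint stop_press above 0.004 m and value of joint valve_handle above 1.4 rad), for 0.2 s.
3. with stop down and valve closed, every cartridge stands upright in the drawer (all of step 2 and x of cartridge1 in the frame of tray_floor between -0.085 and 0.085 m and y of cartridge1 in the frame of tray_floor between -0.117 and 0.117 m and z of cartridge1 in the frame of tray_floor between -0.006 and 0.012 m and angle between each of cartridge1, cartridge2, cartridge3, cartridge4, cartridge5's own z axis and vertical below 0.2 rad and x of cartridge2 in the frame of tray_floor between -0.085 and 0.085 m and y of cartridge2 in the frame of tray_floor between -0.117 and 0.117 m and z of cartridge2 in the frame of tray_floor between -0.006 and 0.012 m and x of cartridge3 in the frame of tray_floor between -0.085 and 0.085 m and y of cartridge3 in the frame of tray_floor between -0.117 and 0.117 m and z of cartridge3 in the frame of tray_floor between -0.006 and 0.012 m and x of cartridge4 in the frame of tray_floor between -0.085 and 0.085 m and y of cartridge4 in the frame of tray_floor between -0.117 and 0.117 m and z of cartridge4 in the frame of tray_floor between -0.006 and 0.012 m and x of cartridge5 in the frame of tray_floor between -0.085 and 0.085 m and y of cartridge5 in the frame of tray_floor between -0.117 and 0.117 m and z of cartridge5 in the frame of tray_floor between -0.006 and 0.012 m), for 0.2 s.
4. with stop down and valve closed, the drawer is shut (within 6 mm) (all of step 2 and value of joint station_drawer0 below 0.006 m), for 0.2 s.
5. with the stop still down and the drawer shut, the air valve is open again (within 10 degrees) (value of joint stop_press above 0.004 m and value of joint station_drawer0 below 0.006 m and value of joint valve_handle below 0.17 rad), for 0.2 s.
6. the mushroom is twisted clockwise (0.8 rad or more) and comes up (within 2 mm), valve open, drawer shut (value of joint stop_turn above 0.8 rad and value of joint stop_press below 0.002 m and value of joint station_drawer0 below 0.006 m and value of joint valve_handle below 0.17 rad), for 0.1 s.
At the end, for the whole second after the job is handed in: Mushroom stop up (within 2 mm) and let go (sprung back to within 0.2 rad), valve open within 10 degrees, drawer shut within 6 mm, every cartridge standing upright (within 0.2 rad) on the drawer's floor (value of joint stop_press below 0.002 m and value of joint stop_turn below 0.2 rad and value of joint valve_handle below 0.17 rad and value of joint station_drawer0 below 0.006 m and x of cartridge1 in the frame of tray_floor between -0.085 and 0.085 m and y of cartridge1 in the frame of tray_floor between -0.117 and 0.117 m and z of cartridge1 in the frame of tray_floor between -0.006 and 0.012 m and angle between each of cartridge1, cartridge2, cartridge3, cartridge4, cartridge5's own z axis and vertical below 0.2 rad and x of cartridge2 in the frame of tray_floor between -0.085 and 0.085 m and y of cartridge2 in the frame of tray_floor between -0.117 and 0.117 m and z of cartridge2 in the frame of tray_floor between -0.006 and 0.012 m and x of cartridge3 in the frame of tray_floor between -0.085 and 0.085 m and y of cartridge3 in the frame of tray_floor between -0.117 and 0.117 m and z of cartridge3 in the frame of tray_floor between -0.006 and 0.012 m and x of cartridge4 in the frame of tray_floor between -0.085 and 0.085 m and y of cartridge4 in the frame of tray_floor between -0.117 and 0.117 m and z of cartridge4 in the frame of tray_floor between -0.006 and 0.012 m and x of cartridge5 in the frame of tray_floor between -0.085 and 0.085 m and y of cartridge5 in the frame of tray_floor between -0.117 and 0.117 m and z of cartridge5 in the frame of tray_floor between -0.006 and 0.012 m); the robot touches nothing.
It fails at once if a bystander (nut, tool, tin or tray) is pushed more than 4 cm (distance of any of nut1, nut2, wrench, screwdriver, grease_tin, washer_tray from where it was at the start of the episode above 0.04 m).
Of cartridge1, cartridge2, cartridge3, cartridge4, cartridge5 only 3 to 5 are there at a start; the rules pass over those that are not, and their reading is None.
At some moment in a run one of cartridge1, cartridge2, cartridge3, cartridge4, cartridge5 may be knocked a few centimetres aside while the robot is not near it.
It also fails if it takes over 205 s, if anything falls off the work surface, if the arm or the gripper's body presses on something with over 40 N, if the wrist force passes 120 N, or if a joint passes its speed limit or range.

## Working session

There is one attempt and no reset: what is moved stays moved. The work goes in short steps, Python scripts to look and compute and a tool call to move; the robot and the scene stay as the last step left them, time stands still between calls to the robot, and variables do not carry over. Pictures are saved under pics/ and viewed, and the job is handed in when it is done.

Besides the shell and the picture viewer there is one more tool, called after "Emit:" as name([rows], argument=value, ...), one row to a line, values as JSON. servo_tool: Moves the arm, as the interface text tells. Its arguments: {"type":"object","properties":{"commands":{"type":"array","items":{"type":"object","properties":{"slide":{"type":"array","items":{"type":"number"}},"delta_rot":{"type":"array","items":{"type":"number"}},"grip":{"type":"number"}}}},"force":{"type":"number"}},"required":["commands"]}

```bash
ls; mkdir -p pics; cat > h.py <<'E'
import numpy as np, cv2
from scipy.spatial.transform import Rotation as R
from rig import status, eyes, robot
def cam(n):
    m=eyes.camera_model(n); p,d=eyes.camera(n); return p,d,m
def save(p,f): cv2.imwrite('pics/'+f,cv2.cvtColor(p,cv2.COLOR_RGB2BGR))
E
python3 - <<'E'
from h import *
for n in ('scene','side','wrist'):
    p,d,m=cam(n); save(p,n+'0.png'); np.save(n+'_d.npy',d); np.save(n+'_p.npy',p); print(n,m)
s=status.get_state(); print(s)
E
```

```text
pics
scene {'fov_y': 42.38243208776217, 'cx': 278.4151040427413, 'cy': 200.76545735736775, 'xyz': array([ 1.54966275, -0.19269063,  1.64808872]), 'rotation': array([0.4722313 , 0.38128364, 1.31993925])}
side {'fov_y': 45.7752224634088, 'cx': 277.6969033403726, 'cy': 202.99418805126507, 'xyz': array([ 0.27674129, -1.04598739,  1.02057972]), 'rotation': array([ 0.87047132, -0.11029492, -0.22826001])}
wrist {'fov_y': 64.62070455062394, 'cx': 277.88828701044685, 'cy': 212.9981339026486, 'xyz': array([0.17375848, 0.63062978, 0.38407588]), 'rotation': array([-0.2342216 , -0.15636043,  1.18470536])}
{'time_s': 0.15, 'joints': array([-1.21752572,  0.61567847, -0.01261651,  1.42450192,  0.00812079,
        1.10338209, -0.04038783]), 'joint_velocities': array([ 0.00132444, -0.00187885,  0.00107538, -0.00763503, -0.00105257,
       -0.0009105 , -0.00089789]), 'tau': array([ 6.59435209e-04, -4.59346104e+01,  2.09555444e-01, -1.65942085e+01,
       -6.09979942e-02,  1.81517150e-02,  1.73449748e-04]), 'tool_pos': array([0.24073276, 0.60314412, 0.21776893]), 'tcp_rot': array([-5.92769994e-01, -3.08482651e+00,  2.97004037e-03]), 'force': array([-0.63764038, -0.57653835,  0.35864934]), 'moment': array([-0.01375048,  0.01549131, -0.02397903]), 'gripper_width': 1.0005561713040838}
```

View pics/scene0.png

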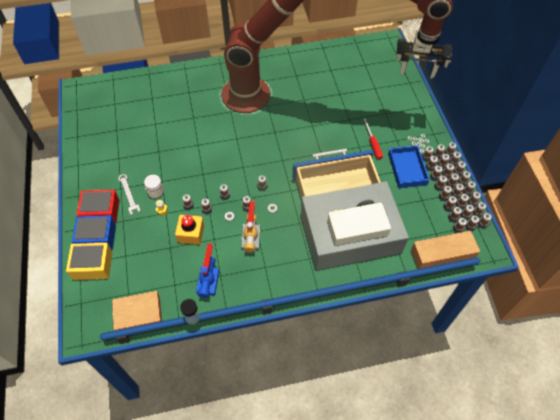

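View pics/side0.png

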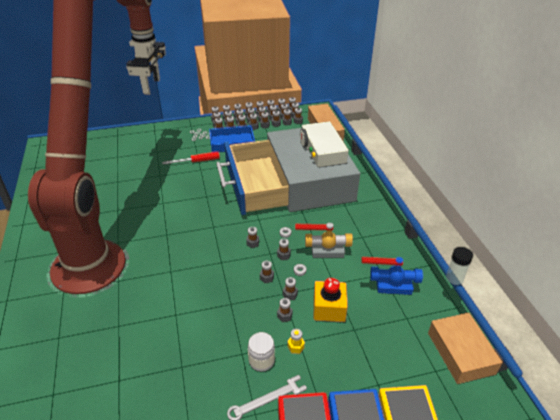

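View pics/wrist0.png

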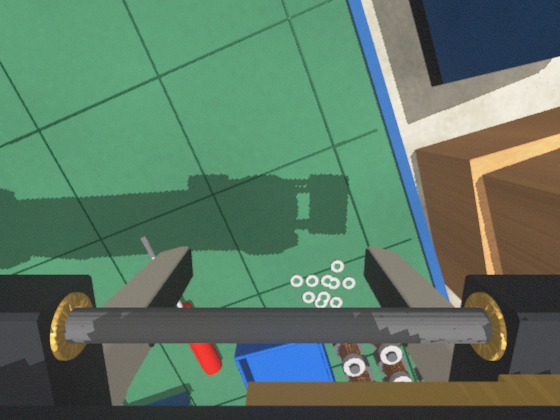

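The scene picture shows five waiting cartridges at (187,202), (206,205), (224,191), (246,203) and (262,183), and nuts at (230,216) and (273,208). The red-handled valve is at (250,235), the stop at (189,225) and the drawer at (338,180). The lookalikes are the yellow cartridge (161,207) and the blue valve (207,275).

```bash
cat >> h.py <<'E'
def deproj(d,m):
    h,w=d.shape; f=h/2/np.tan(np.radians(m['fov_y'])/2)
    v,u=np.mgrid[0:h,0:w].astype(float)
    X=np.stack([(u-m['cx'])/f*d,-(v-m['cy'])/f*d,-d],-1)
    return X@R.from_rotvec(m['rotation']).as_matrix().T+m['xyz']
def pt(uv,d,m,z=None):
    f=d.shape[0]/2/np.tan(np.radians(m['fov_y'])/2)
    r=R.from_rotvec(m['rotation']).as_matrix()@np.array([(uv[0]-m['cx'])/f,-(uv[1]-m['cy'])/f,-1])
    return m['xyz']+r*(z-m['xyz'][2])/r[2]
E
cat > s1.py <<'E'
from h import *
Z={'cartridge1':0,'stop_top':.102,'valve_hinge':.09,'valve_grip':.09,'nut1':0,'grease_tin':0,'tray_floor':.022,'station_drawer0_handle':.072,'washer_tray':0,'station':0}
for n in ('scene','side'):
    p,d,m=cam(n); W=deproj(d,m)
    print(n,'mat z',np.median(W[...,2][(W[...,2]<.02)&(W[...,2]>-.02)]))
    for q,z in Z.items():
        for r in eyes.pinpoint(q,n):
            if r['p']>.3 : 
                w=pt(r['uv'],d,m,z)
                print(q,round(r['p'],2),np.round(r['uv']),np.round(w[:2],4))
    if 1:
        Wz=W[...,2]; np.save(n+'_W.npy',W)
E
python3 s1.py
```

```text
scene mat z 0.0008790260232820479
cartridge1 0.68 [188. 204.] [ 0.4776 -0.2916]
cartridge1 0.63 [222. 197.] [ 0.4757 -0.1692]
cartridge1 0.59 [262. 186.] [ 0.457  -0.0189]
cartridge1 0.56 [164. 212.] [ 0.4927 -0.3823]
cartridge1 0.52 [210. 211.] [ 0.5235 -0.222 ]
cartridge1 0.47 [246. 208.] [ 0.5417 -0.092 ]
stop_top 0.64 [187. 218.] [ 0.5999 -0.2958]
valve_hinge 0.76 [250. 223.] [ 0.6544 -0.0973]
valve_hinge 0.62 [205. 267.] [ 0.7829 -0.2641]
valve_grip 0.65 [253. 204.] [ 0.5833 -0.0734]
valve_grip 0.51 [212. 250.] [ 0.7287 -0.2328]
nut1 0.58 [229. 219.] [ 0.5714 -0.1601]
nut1 0.51 [274. 209.] [0.5645 0.0037]
nut1 0.47 [252. 204.] [ 0.5291 -0.069 ]
grease_tin 0.83 [160. 194.] [ 0.4137 -0.387 ]
tray_floor 0.66 [339. 195.] [0.5684 0.2416]
station_drawer0_handle 0.71 [329. 153.] [0.4174 0.2396]
washer_tray 0.94 [407. 173.] [0.5139 0.5183]
washer_tray 0.49 [231. 219.] [ 0.5752 -0.1518]
station 0.67 [350. 232.] [0.7109 0.2406]
side mat z 0.0016659155284175498
cartridge1 0.72 [268. 279.] [ 0.4728 -0.1639]
cartridge1 0.52 [294. 294.] [ 0.5273 -0.2311]
cartridge1 0.52 [284. 313.] [ 0.4864 -
[... 236 characters left out ...]
valve_hinge 0.72 [400. 262.] [ 0.7974 -0.2679]
valve_hinge 0.55 [329. 228.] [ 0.6607 -0.105 ]
valve_grip 0.67 [305. 222.] [ 0.6044 -0.0636]
valve_grip 0.59 [373. 259.] [ 0.7338 -0.2427]
valve_grip 0.55 [223. 171.] [0.4195 0.2283]
nut1 0.63 [299. 272.] [ 0.5625 -0.1623]
nut1 0.5 [286. 233.] [ 0.5667 -0.0024]
grease_tin 0.87 [261. 358.] [ 0.4015 -0.3978]
grease_tin 0.62 [256. 243.] [ 0.4711 -0.0213]
tray_floor 0.85 [270. 179.] [0.5766 0.2391]
station_drawer0_handle 0.75 [221. 176.] [0.4134 0.2297]
station_drawer0_handle 0.73 [307. 178.] [0.6769 0.1555]
station_drawer0_handle 0.59 [264. 277.] [ 0.4511 -0.2187]
washer_tray 0.89 [232. 143.] [0.4953 0.5219]
station 0.55 [306. 178.] [0.7019 0.2451]
```

```bash
cat > s2.py <<'E'
from h import *
P={n:np.load(n+'_p.npy').reshape(-1,3).astype(int) for n in('scene','side')}
W={n:np.load(n+'_W.npy').reshape(-1,3) for n in('scene','side')}
for c in [(.478,-.291),(.475,-.167),(.46,-.02),(.525,-.226),(.538,-.085),(.493,-.385)]:
    for n in W:
        w=W[n]; s=(np.hypot(w[:,0]-c[0],w[:,1]-c[1])<.03)&(w[:,2]>.05)&(w[:,2]<.07)
        b=(np.hypot(w[:,0]-c[0],w[:,1]-c[1])<.035)&(w[:,2]>.012)&(w[:,2]<.08)
        print(c,n,s.sum(),np.round(w[s].mean(0),4),'all',np.round((w[b].min(0)+w[b].max(0))[:2]/2,4),w[b].max(0)[2].round(3))
for n in W:
    w=W[n]
    s=(np.hypot(w[:,0]-.598,w[:,1]+.302)<.04)&(w[:,2]>.096)&(w[:,2]<.115);print(n,'stop',s.sum(),np.round(w[s].mean(0),4),np.round(w[s].min(0),3),np.round(w[s].max(0),3))
    p=P[n]; s=(p[:,0]>110)&(p[:,1]<70)&(p[:,2]<70)&(w[:,2]>.08)&(w[:,2]<.102)&(w[:,0]>.5)&(w[:,0]<.69)&(abs(w[:,1]+.08)<.08)
    h=w[s]; v=h[:,:2]; c=v.mean(0); u=np.linalg.svd(v-c)[2][0]; u=u*np.sign(u[0]); t=(v-c)@u
    print('handle',s.sum(),c.round(4),'dir',u.round(3),np.degrees(np.arctan2(u[1],u[0])).round(1),'ends',(c+u*t.min()).round(4),(c+u*t.max()).round(4),h[:,2].mean().round(3))
    # drawer / station top edges
    s=(w[:,2]>.1)&(w[:,2]<.12)&(w[:,0]>.5)&(w[:,0]<.9)&(w[:,1]>.03)&(w[:,1]<.5)
    r=cv2.minAreaRect(w[s][:,:2].astype(np.float32)*1000); print('roof',s.sum(),r)
    s=(p[:,2]>p[:,0]+25)&(w[:,2]>.088)&(w[:,2]<.105)&(w[:,0]>.4)&(w[:,0]<.6)&(w[:,1]>.03)&(w[:,1]<.4)
    if s.sum()>4: r=cv2.minAreaRect(w[s][:,:2].astype(np.float32)*1000); print('panel',s.sum(),r)
    s=(w[:,2]>.016)&(w[:,2]<.03)&(w[:,0]>.42)&(w[:,0]<.66)&(w[:,1]>.1)&(w[:,1]<.38)
    print('floor',s.sum(),w[s].min(0).round(3),w[s].max(0).round(3))
    s=(w[:,2]>.055)&(w[:,2]<.085)&(w[:,0]>.36)&(w[:,0]<.46)&(w[:,1]>.1)&(w[:,1]<.34)
    v=w[s]; print('bar',s.sum(), v.min(0).round(3),v.max(0).round(3))
E
python3 s2.py
```

```text
(0.478, -0.291) scene 41 [ 0.4881 -0.2928  0.0561] all [ 0.4877 -0.2933] 0.07
(0.478, -0.291) side 80 [ 0.4844 -0.2967  0.0569] all [ 0.4854 -0.2952] 0.062
(0.475, -0.167) scene 34 [ 0.4729 -0.1586  0.0565] all [ 0.4761 -0.1631] 0.076
(0.475, -0.167) side 67 [ 0.4694 -0.1631  0.0568] all [ 0.4696 -0.1614] 0.063
(0.46, -0.02) scene 33 [ 0.4648 -0.0197  0.0565] all [ 0.4644 -0.0195] 0.064
(0.46, -0.02) side 55 [ 0.4604 -0.0243  0.0571] all [ 0.4599 -0.0235] 0.065
(0.525, -0.226) scene 39 [ 0.52   -0.2308  0.057 ] all [ 0.5209 -0.2242] 0.067
(0.525, -0.226) side 74 [ 0.5146 -0.2348  0.0569] all [ 0.5156 -0.2355] 0.065
(0.538, -0.085) scene 36 [ 0.5384 -0.0883  0.057 ] all [ 0.5393 -0.0931] 0.071
(0.538, -0.085) side 60 [ 0.5353 -0.0927  0.0566] all [ 0.5364 -0.0919] 0.064
(0.493, -0.385) scene 37 [ 0.4911 -0.3868  0.0573] all [ 0.4918 -0.3872] 0.069
(0.493, -0.385) side 99 [ 0.4876 -0.3904  0.0565] all [ 0.4872 -0.3903] 0.062
scene stop 83 [ 0.6049 -0.2985  0.1009] [ 0.585 -0.318  0.096] [ 0.625 -0.279  0.113]
handle 80 [ 0.6145 -0.086 ] dir [ 0.973 -0.23 ] -13.3 ends [ 0.5746 -0.0766] [ 0.6722 -0.0997] 0.095
roof 3537 ((714.287841796875, 241.56369018554688), (303.0367431640625, 233.51292419433594), 89.99764251708984)
panel 307 ((458.1123046875, 241.80453491210938), (293.7297058105469, 24.019073486328125), 89.89028930664062)
floor 1133 [0.461 0.104 0.016] [0.549 0.373 0.03 ]
bar 114 [0.41  0.178 0.066] [0.46  0.304 0.085]
side stop 163 [ 0.5992 -0.3031  0.101 ] [ 0.581 -0.321  0.096] [ 0.619 -0.28   0.109]
handle 172 [ 0.6157 -0.092 ] dir [ 0.952 -0.305] -17.8 ends [ 0.5737 -0.0786] [ 0.6684 -0.1089] 0.094
roof 2536 ((712.8681640625, 238.43832397460938), (310.855712890625, 228.1342315673828), 89.86968231201172)
panel 272 ((455.2030029296875, 239.69955444335938), (300.9496765136719, 14.637210845947266), 89.8134536743164)
floor 1522 [0.449 0.1   0.016] [0.627 0.38  0.03 ]
bar 200 [0.408 0.104 0.056] [0.45  0.328 0.085]
```

```bash
python3 - <<'E'
from h import *
for n,(a,b,c,e) in {'scene':(130,160,420,290),'side':(200,80,380,360)}.items():
    p=np.load(n+'_p.npy')[b:e,a:c]; k=min(800/p.shape[1],600/p.shape[0]); save(cv2.resize(p,None,fx=k,fy=k,interpolation=cv2.INTER_CUBIC),n+'z.png')
E
```

```text
(no output)
```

View pics/scenez.png

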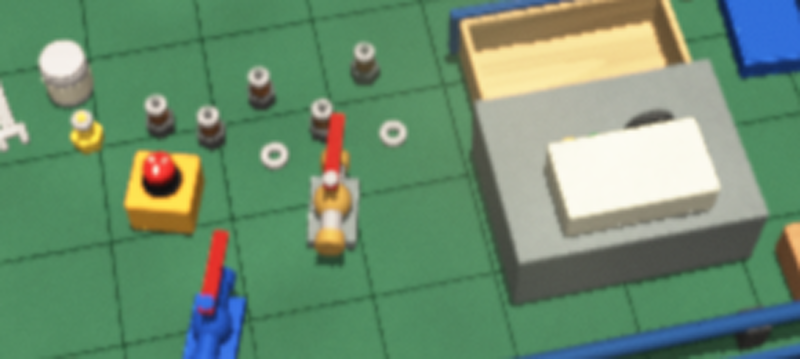

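View pics/sidez.png

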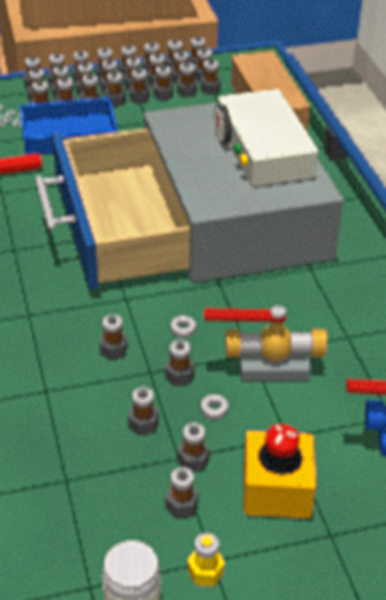

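Emit:
servo_tool([
  {"slide": [270, -250, 0], "delta_rot": [0, 0, 0], "grip": 1},
  {"slide": [270, -250, 0], "delta_rot": [0, 0, 0], "grip": 1},
  {"slide": [270, -250, 0], "delta_rot": [0, 0, 0], "grip": 1},
  {"slide": [270, -250, 0], "delta_rot": [0, 0, 0], "grip": 1},
  {"slide": [270, -250, 0], "delta_rot": [0, 0, 0], "grip": 1},
  {"slide": [270, -250, 0], "delta_rot": [0, 0, 0], "grip": 1},
  {"slide": [270, -250, 0], "delta_rot": [0, 0, 0], "grip": 1},
  {"slide": [270, -250, 0], "delta_rot": [0, 0, 0], "grip": 1},
], force=20)

```text
time_s: 2.05
tool_pos: [0.5163, 0.347, 0.2188]
tcp_rot: [0.607, 3.078, -0.005]
force: [1.3, -0.7, -1.1]
gripper_width: 0.359
```

Emit:
servo_tool([
  {"slide": [70, -350, 0], "delta_rot": [0, 0, 0], "grip": 1},
  {"slide": [70, -350, 0], "delta_rot": [0, 0, 0], "grip": 1},
  {"slide": [70, -350, 0], "delta_rot": [0, 0, 0], "grip": 1},
  {"slide": [70, -350, 0], "delta_rot": [0, 0, 0], "grip": 1},
  {"slide": [70, -350, 0], "delta_rot": [0, 0, 0], "grip": 1},
  {"slide": [70, -350, 0], "delta_rot": [0, 0, 0], "grip": 1},
  {"slide": [70, -350, 0], "delta_rot": [0, 0, 0], "grip": 1},
  {"slide": [70, -350, 0], "delta_rot": [0, 0, 0], "grip": 1},
])

```text
time_s: 2.85
tool_pos: [0.5816, -0.0054, 0.2188]
tcp_rot: [0.611, 3.08, -0.009]
force: [-0.5, -0.3, -0.4]
gripper_width: 0.01
```

Emit:
servo_tool([
  {"slide": [20, -180, 80], "grip": 1, "delta_rot": [0, 0, 0]},
  {"slide": [20, -180, 80], "grip": 1, "delta_rot": [0, 0, 0]},
  {"slide": [20, -180, 80], "grip": 1, "delta_rot": [0, 0, 0]},
  {"slide": [20, -180, 80], "grip": 1, "delta_rot": [0, 0, 0]},
  {"slide": [20, -180, 80], "grip": 1, "delta_rot": [0, 0, 0]},
  {"slide": [20, -180, 80], "grip": 1, "delta_rot": [0, 0, 0]},
  {"slide": [20, -180, 80], "grip": 1, "delta_rot": [0, 0, 0]},
  {"slide": [20, -180, 80], "grip": 1, "delta_rot": [0, 0, 0]},
])

```text
time_s: 3.65
tool_pos: [0.601, -0.1735, 0.298]
tcp_rot: [-0.587, -3.085, -0.002]
force: [0.2, 0.3, -0.1]
gripper_width: 0.006
```

```bash
python3 - <<'E'
from h import *
p,d,m=cam('wrist'); save(p,'w1.png'); print(m); W=deproj(d,m); np.save('w1W.npy',W); np.save('w1p.npy',p)
for q,z in {'cartridge1':0,'stop_top':.102,'valve_hinge':.09,'valve_grip':.09}.items():
    for r in eyes.pinpoint(q,'wrist'):
        if r['p']>.3: print(q,round(r['p'],2),np.round(r['uv']),np.round(pt(r['uv'],d,m,z)[:2],4))
print(status.get_state()['tool_pos'])
E
```

```text
{'fov_y': 64.62070455062394, 'cx': 277.88828701044685, 'cy': 212.9981339026486, 'xyz': array([ 0.5340668 , -0.14681124,  0.4645475 ]), 'rotation': array([-0.23025339, -0.15872621,  1.18816593])}
cartridge1 0.98 [163. 127.] [ 0.482  -0.2923]
cartridge1 0.96 [347.  34.] [ 0.4644 -0.0248]
cartridge1 0.92 [213. 133.] [ 0.5142 -0.2325]
cartridge1 0.89 [247.  82.] [ 0.4703 -0.1644]
cartridge1 0.76 [318. 110.] [ 0.538  -0.0894]
cartridge1 0.68 [100. 156.] [ 0.4848 -0.392 ]
stop_top 0.84 [174. 232.] [ 0.6017 -0.3016]
stop_top 0.47 [248.  83.] [ 0.486 -0.16 ]
valve_hinge 0.71 [260. 348.] [ 0.7899 -0.272 ]
valve_hinge 0.55 [358. 216.] [ 0.666  -0.0978]
valve_grip 0.74 [351. 155.] [ 0.5959 -0.0832]
[ 0.60095669 -0.17555855  0.29851532]
```

View pics/w1.png

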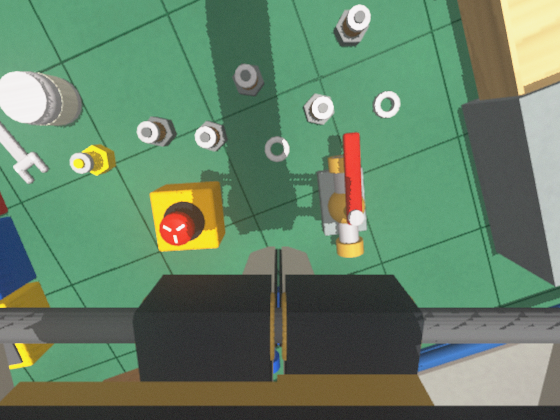

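The wrist view shows the stop at (177,230), the valve handle from (352,135) to (357,215), and all five caps, and it agrees with the averaged positions. Next I press the stop.

```bash
python3 - <<'E'
from h import *
w=np.load('w1W.npy').reshape(-1,3); p=np.load('w1p.npy').reshape(-1,3).astype(int)
s=(p[:,0]>110)&(p[:,1]<70)&(p[:,2]<70)&(w[:,2]>.085)&(w[:,2]<.105)&(abs(w[:,0]-.62)<.08)&(abs(w[:,1]+.08)<.08)
r=cv2.minAreaRect(w[s][:,:2].astype(np.float32)*1000);print(s.sum(),r,w[s][:,2].mean(),cv2.boxPoints(r))
for c in [(.482,-.292),(.464,-.025),(.514,-.2325),(.47,-.164),(.538,-.089)]:
    s=(np.hypot(w[:,0]-c[0],w[:,1]-c[1])<.035)&(w[:,2]>.05)&(w[:,2]<.065); print(s.sum(),(cv2.minEnclosingCircle(w[s][:,:2].astype(np.float32)*1000)),w[s].mean(0))
s=(np.hypot(w[:,0]-.602,w[:,1]+.302)<.035)&(w[:,2]>.085)&(w[:,2]<.11)&(p[:,0]>100); print('stop',(cv2.minEnclosingCircle(w[s][:,:2].astype(np.float32)*1000)),w[s].max(0))
E
```

```text
598 ((620.8141479492188, -90.27734375), (17.241790771484375, 100.41732025146484), 74.1913833618164) 0.0949452597658274 [[ 570.15594  -84.89408]
 [ 666.7752  -112.25027]
 [ 671.47235  -95.66061]
 [ 574.8531   -68.30442]]
385 ((485.2187805175781, -295.68035888671875), 13.005481719970703) [ 0.48541812 -0.29469155  0.05586631]
500 ((460.7460021972656, -22.710508346557617), 13.000877380371094) [ 0.4614599  -0.02314619  0.05599357]
372 ((515.9383544921875, -233.94126892089844), 13.00502872467041) [ 0.51601969 -0.23315329  0.05600162]
424 ((470.35247802734375, -161.8005828857422), 12.911234855651855) [ 0.4707031  -0.16165762  0.05598007]
395 ((535.9166870117188, -91.4502944946289), 12.76619815826416) [ 0.53583777 -0.09177439  0.0560951 ]
stop ((600.7533569335938, -300.5216979980469), 19.92119026184082) [ 0.62021244 -0.28084487  0.10476957]
```

Emit:
servo_tool([
  {"slide": [0, -126, -140], "grip": 1, "delta_rot": [0, 0, 0]},
  {"slide": [0, -126, -140], "grip": 1, "delta_rot": [0, 0, 0]},
  {"slide": [0, -126, -140], "grip": 1, "delta_rot": [0, 0, 0]},
  {"slide": [0, -126, -140], "grip": 1, "delta_rot": [0, 0, 0]},
  {"slide": [0, -126, -140], "grip": 1, "delta_rot": [0, 0, 0]},
  {"slide": [0, -126, -180], "grip": 1, "delta_rot": [0, 0, 0]},
  {"slide": [0, -126, -190], "grip": 1, "delta_rot": [0, 0, 0]},
  {"slide": [0, -126, -190], "grip": 1, "delta_rot": [0, 0, 0]},
])

```text
time_s: 4.7
tool_pos: [0.6005, -0.3003, 0.1076]
tcp_rot: [-0.59, -3.082, -0.003]
force: [0.1, 0.8, 0.1]
gripper_width: 0.007
```

Emit:
servo_tool([
  {"slide": [0, 0, -6], "grip": 1, "delta_rot": [0, 0, 0]},
  {"slide": [0, 0, -9], "grip": 1, "delta_rot": [0, 0, 0]},
  {"slide": [0, 0, -11], "grip": 1, "delta_rot": [0, 0, 0]},
  {"slide": [0, 0, -13], "grip": 1, "delta_rot": [0, 0, 0]},
  {"slide": [0, 0, -15], "grip": 1, "delta_rot": [0, 0, 0]},
  {"slide": [0, 0, -15], "grip": 1, "delta_rot": [0, 0, 0]},
  {"slide": [0, 0, -15], "grip": 1, "delta_rot": [0, 0, 0]},
  {"slide": [0, 0, -15], "grip": 1, "delta_rot": [0, 0, 0]},
])

```text
time_s: 5.5
tool_pos: [0.6024, -0.3023, 0.096]
tcp_rot: [0.592, 3.082, -0.0]
force: [-0.7, 1.8, 4.2]
gripper_width: 0.001
```

Emit:
servo_tool([
  {"slide": [0, 0, -2], "grip": 1, "delta_rot": [0, 0, 0]},
  {"slide": [0, 0, -4], "grip": 1, "delta_rot": [0, 0, 0]},
  {"slide": [0, 0, -5], "grip": 1, "delta_rot": [0, 0, 0]},
  {"slide": [0, 0, -5], "grip": 1, "delta_rot": [0, 0, 0]},
  {"slide": [0, 0, -5], "grip": 1, "delta_rot": [0, 0, 0]},
  {"slide": [0, 0, -5], "grip": 1, "delta_rot": [0, 0, 0]},
  {"slide": [0, 0, -5], "grip": 1, "delta_rot": [0, 0, 0]},
  {"slide": [0, 0, -5], "grip": 1, "delta_rot": [0, 0, 0]},
])

```text
time_s: 6.3
tool_pos: [0.6027, -0.3025, 0.0954]
tcp_rot: [0.591, 3.08, -0.001]
force: [-5.9, 4.0, 22.7]
gripper_width: 0.004
```

Emit:
servo_tool([
  {"slide": [0, 0, 40], "grip": 1, "delta_rot": [0, 0, 0]},
  {"slide": [0, 0, 70], "grip": 1, "delta_rot": [0, 0, 0]},
  {"slide": [3, 215, 70], "grip": 0.06, "delta_rot": [0, 0, 0.103]},
  {"slide": [3, 215, 70], "grip": 0.06, "delta_rot": [0, 0, 0.103]},
  {"slide": [3, 215, 70], "grip": 0.06, "delta_rot": [0, 0, 0.103]},
  {"slide": [3, 215, 70], "grip": 0.06, "delta_rot": [0, 0, 0.103]},
  {"slide": [3, 215, 70], "grip": 0.06, "delta_rot": [0, 0, 0.103]},
  {"slide": [3, 215, 70], "grip": 0.06, "delta_rot": [0, 0, 0.103]},
])

```text
time_s: 7.1
tool_pos: [0.6046, -0.0831, 0.1594]
tcp_rot: [0.423, 3.112, 0.003]
force: [0.9, -0.5, -0.7]
gripper_width: 0.449
```

```bash
python3 - <<'E'
from h import *
p,d,m=cam('wrist'); save(p,'w2.png');s=status.get_state();print(s['tool_pos'],s['tcp_rot'],s['gripper_width'])
p,d,m=cam('side'); save(cv2.resize(p[200:340,230:400],None,fx=4,fy=4),'s2.png'); W=deproj(d,m).reshape(-1,3);p=p.reshape(-1,3)
q=(np.hypot(W[:,0]-.6,W[:,1]+.302)<.03)&(W[:,2]>.08)&(p[:,0]>100);print(np.percentile(W[q][:,2],[50,80,95]))
E
```

```text
[ 0.60430731 -0.0871697   0.15927454] [ 4.3001582e-01  3.1108580e+00 -1.4365568e-03] 0.4605442291540556
[0.09413952 0.09695628 0.09891889]
```

View pics/w2.png

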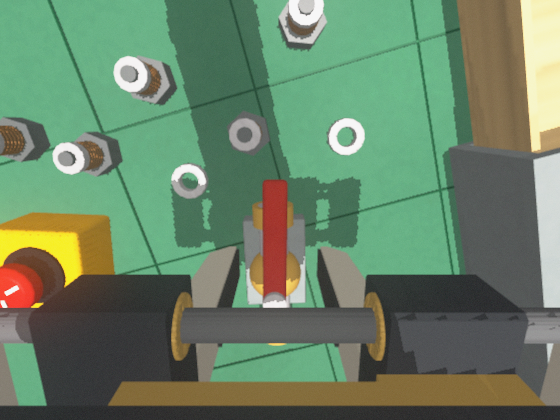

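View pics/s2.png

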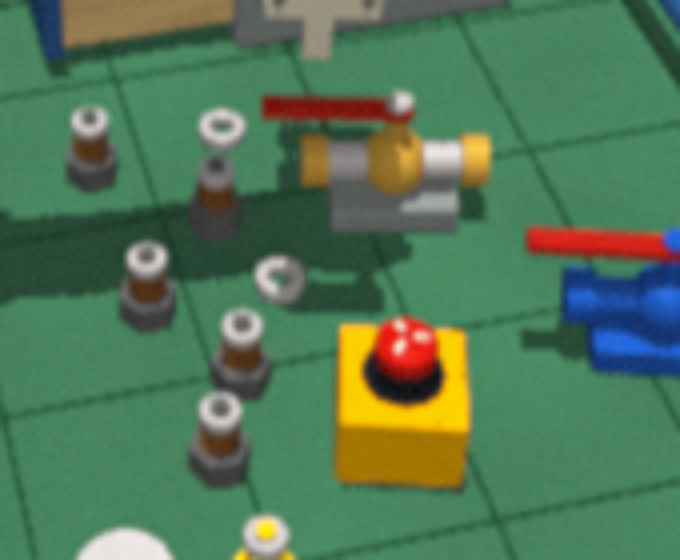

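Shown: the handle is centred between the fingers, column 275, with its tip at row 182. The stop head sits lower, so it is pressed. I lower the fork around the handle.

Emit:
servo_tool([
  {"slide": [0, 0, -40], "grip": 0.06, "delta_rot": [0, 0, 0]},
  {"slide": [0, 0, -60], "grip": 0.06, "delta_rot": [0, 0, 0]},
  {"slide": [0, 0, -75], "grip": 0.06, "delta_rot": [0, 0, 0]},
  {"slide": [0, 0, -83], "grip": 0.06, "delta_rot": [0, 0, 0]},
  {"slide": [0, 0, -83], "grip": 0.06, "delta_rot": [0, 0, 0]},
  {"slide": [0, 0, -83], "grip": 0.06, "delta_rot": [0, 0, 0]},
  {"slide": [0, 0, -83], "grip": 0.06, "delta_rot": [0, 0, 0]},
  {"slide": [0, 0, -83], "grip": 0.06, "delta_rot": [0, 0, 0]},
])

```text
time_s: 8.0
tool_pos: [0.6046, -0.0876, 0.0766]
tcp_rot: [0.433, 3.11, -0.0]
force: [0.2, -0.2, -0.0]
gripper_width: 0.469
```

Emit:
servo_tool([
  {"slide": [4, 9, 0], "grip": 0.06, "delta_rot": [0, 0, -0.14]},
  {"slide": [9, 18, 0], "grip": 0.06, "delta_rot": [0, 0, -0.28]},
  {"slide": [15, 26, 0], "grip": 0.06, "delta_rot": [0, 0, -0.42]},
  {"slide": [23, 33, 0], "grip": 0.06, "delta_rot": [0, 0, -0.56]},
  {"slide": [31, 38, 0], "grip": 0.06, "delta_rot": [0, 0, -0.7]},
  {"slide": [40, 42, 0], "grip": 0.06, "delta_rot": [0, 0, -0.84]},
  {"slide": [51, 44, 0], "grip": 0.06, "delta_rot": [0, 0, -0.98]},
  {"slide": [61, 45, 0], "grip": 0.06, "delta_rot": [0, 0, -1.12]},
])

```text
time_s: 8.8
tool_pos: [0.6625, -0.0406, 0.0754]
tcp_rot: [-2.021, -2.396, 0.003]
force: [-3.8, 1.0, 0.5]
gripper_width: 0.47
```

Emit:
servo_tool([
  {"slide": [10, -1, 0], "grip": 0.06, "delta_rot": [0, 0, -0.14]},
  {"slide": [18, -3, 0], "grip": 0.06, "delta_rot": [0, 0, -0.28]},
  {"slide": [26, -6, 0], "grip": 0.06, "delta_rot": [0, 0, -0.42]},
  {"slide": [29, -7, 0], "grip": 0.06, "delta_rot": [0, 0, -0.45]},
  {"slide": [31, -8, 0], "grip": 0.06, "delta_rot": [0, 0, -0.45]},
  {"slide": [31, -8, 0], "grip": 0.06, "delta_rot": [0, 0, -0.45]},
  {"slide": [31, -8, 0], "grip": 0.06, "delta_rot": [0, 0, -0.45]},
  {"slide": [31, -8, 0], "grip": 0.06, "delta_rot": [0, 0, -0.45]},
])

```text
time_s: 9.6
tool_pos: [0.6899, -0.0465, 0.0749]
tcp_rot: [-2.492, -1.889, 0.011]
force: [-10.3, 4.0, 5.5]
gripper_width: 0.473
```

Emit:
servo_tool([
  {"slide": [-15, 4, 0], "grip": 0.06, "delta_rot": [0, 0, 0]},
  {"slide": [-15, 4, 0], "grip": 0.0, "delta_rot": [0, 0, 0]},
  {"slide": [-15, 4, 40], "grip": 0.0, "delta_rot": [0, 0, 0]},
  {"slide": [-15, 4, 90], "grip": 0.0, "delta_rot": [0, 0, 0]},
  {"slide": [-65, 4, 130], "grip": 0.0, "delta_rot": [0, 0, 0]},
  {"slide": [-115, 4, 150], "grip": 0.0, "delta_rot": [0, 0, 0]},
  {"slide": [-165, 4, 150], "grip": 0.0, "delta_rot": [0, 0, 0]},
  {"slide": [-165, 4, 150], "grip": 0.0, "delta_rot": [0, 0, 0]},
])

```text
time_s: 10.4
tool_pos: [0.5273, -0.0474, 0.2274]
tcp_rot: [-2.507, -1.892, -0.001]
force: [0.0, 0.2, -0.1]
gripper_width: 0.498
```

```bash
cat > look.py <<'E'
from h import *
import sys
k=sys.argv[1]
for n in ('wrist','scene','side'):
    p,d,m=cam(n); save(p,f'{n}_{k}.png'); W=deproj(d,m).reshape(-1,3); P=p.reshape(-1,3).astype(int)
    s=(P[:,0]>110)&(P[:,1]<70)&(P[:,2]<70)&(W[:,2]>.085)&(W[:,2]<.105)&(np.hypot(W[:,0]-.664,W[:,1]+.102)<.11)
    if s.sum()>20:
        r=cv2.minAreaRect(W[s][:,:2].astype(np.float32)*1000); b=cv2.boxPoints(r); print(n,'handle',s.sum(),np.round(r[0]),np.round(r[1]),round(r[2],1))
    cs=[]
    for r in eyes.pinpoint('cartridge1',n):
        if r['p']<.3: continue
        c=pt(r['uv'],d,m,0)[:2]; q=(np.hypot(*(W[:,:2]-c).T)<.032)&(W[:,2]>.05)&(W[:,2]<.065)
        t=None
        if q.sum()>10: t=np.round(cv2.minEnclosingCircle(W[q][:,:2].astype(np.float32)*1000)[0])
        if not(c[1]>.38 ): print('  cart',round(r['p'],2),np.round(r['uv']),np.round(c*1000),'top',t,int(q.sum()))
s=status.get_state(); print(s['time_s'],s['tool_pos'].round(4),s['tcp_rot'].round(3),s['joints'].round(2),s['gripper_width'])
E
python3 look.py a
```

```text
wrist handle 1743 [673. -59.] [102.  18.] 76.0
  cart 0.88 [219. 180.] [461. -21.] top [462. -21.] 483
  cart 0.86 [296. 218.] [538. -92.] top [536. -90.] 441
  cart 0.69 [296. 363.] [ 484. -296.] top None 0
  cart 0.56 [256. 282.] [ 465. -161.] top [ 471. -160.] 304
scene handle 95 [677. -51.] [82. 21.] 77.8
  cart 0.67 [224. 196.] [ 472. -162.] top [ 472. -159.] 37
  cart 0.61 [165. 213.] [ 501. -378.] top [ 489. -387.] 38
  cart 0.47 [262. 188.] [469. -19.] top [464. -20.] 35
  cart 0.46 [208. 210.] [ 518. -227.] top [ 519. -233.] 39
  cart 0.45 [249. 208.] [543. -82.] top [541. -87.] 36
side handle 108 [671. -62.] [100.  16.] 76.4
  cart 0.71 [294. 350.] [ 483. -397.] top [ 489. -389.] 98
  cart 0.68 [284. 317.] [ 483. -297.] top [ 484. -295.] 79
  cart 0.66 [255. 242.] [469. -17.] top [462. -21.] 55
  cart 0.64 [281. 256.] [529. -91.] top [534. -90.] 63
  cart 0.54 [291. 296.] [ 519. -237.] top [ 514. -234.] 76
  cart 0.49 [267. 276.] [ 475. -154.] top [ 470. -162.] 67
10.7 [ 0.5327 -0.0463  0.2257] [2.504e+00 1.895e+00 1.000e-03] [-0.34  0.48  0.58  1.76 -0.31  0.99  0.08] 0.5031370998080795
```

View pics/wrist_a.png

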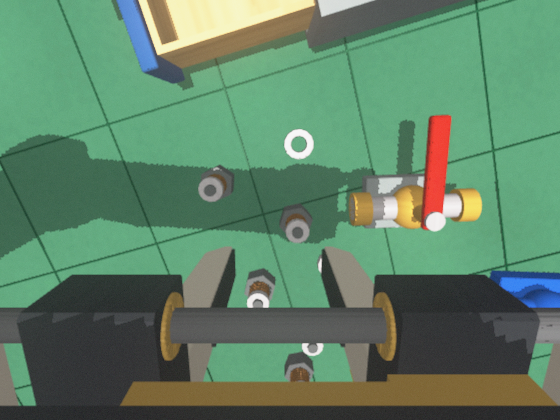

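View pics/side_a.png

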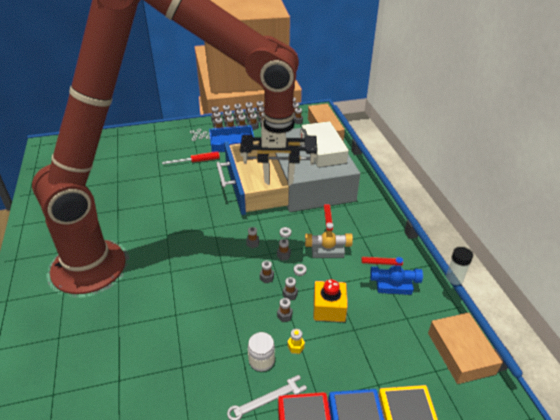

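The valve reads 88° turned, which is closed, and the stop is down. Now I pick cartridge A at (461,-22) with the jaws along x.

Emit:
servo_tool([
  {"slide": [-35, 12, -40], "grip": 0, "delta_rot": [0, 0, 0.14]},
  {"slide": [-71, 24, -80], "grip": 0, "delta_rot": [0, 0, 0.275]},
  {"slide": [-71, 24, -120], "grip": 0, "delta_rot": [0, 0, 0.275]},
  {"slide": [-71, 24, -140], "grip": 0, "delta_rot": [0, 0, 0.275]},
  {"slide": [-71, 24, -170], "grip": 0, "delta_rot": [0, 0, 0.275]},
  {"slide": [-71, 24, -190], "grip": 0, "delta_rot": [0, 0, 0.275]},
  {"slide": [-71, 24, -198], "grip": 0, "delta_rot": [0, 0, 0.275]},
  {"slide": [-71, 24, -198], "grip": 0, "delta_rot": [0, 0, 0.275]},
], force=15)

```text
time_s: 11.5
tool_pos: [0.4603, -0.0226, 0.0264]
tcp_rot: [-2.222, -2.219, 0.002]
force: [0.6, -1.1, 0.2]
gripper_width: 0.502
```

Emit:
servo_tool([
  {"slide": [0, 0, 0], "grip": 1, "delta_rot": [0, 0, 0]},
  {"slide": [0, 0, 0], "grip": 1, "delta_rot": [0, 0, 0]},
  {"slide": [0, 0, 0], "grip": 1, "delta_rot": [0, 0, 0]},
  {"slide": [0, 0, 0], "grip": 1, "delta_rot": [0, 0, 0]},
  {"slide": [0, 0, 0], "grip": 1, "delta_rot": [0, 0, 0]},
  {"slide": [0, 0, 0], "grip": 1, "delta_rot": [0, 0, 0]},
  {"slide": [0, 0, 15], "grip": 1, "delta_rot": [0, 0, 0]},
  {"slide": [0, 0, 30], "grip": 1, "delta_rot": [0, 0, 0]},
])

```text
time_s: 12.3
tool_pos: [0.4588, -0.0222, 0.0575]
tcp_rot: [-2.221, -2.219, 0.003]
force: [0.9, 0.4, -0.7]
gripper_width: 0.276
```

Emit:
servo_tool([
  {"slide": [0, 0, 50], "grip": 1, "delta_rot": [0, 0, 0]},
  {"slide": [0, 0, 100], "grip": 1, "delta_rot": [0, 0, 0]},
  {"slide": [20, 46, 108], "grip": 1, "delta_rot": [0, 0, 0]},
  {"slide": [38, 90, 108], "grip": 1, "delta_rot": [0, 0, 0]},
  {"slide": [55, 135, 108], "grip": 1, "delta_rot": [0, 0, 0]},
  {"slide": [70, 166, 108], "grip": 1, "delta_rot": [0, 0, 0]},
  {"slide": [70, 166, 108], "grip": 1, "delta_rot": [0, 0, 0]},
  {"slide": [70, 166, 90], "grip": 1, "delta_rot": [0, 0, 0]},
])

```text
time_s: 13.1
tool_pos: [0.5309, 0.1449, 0.1484]
tcp_rot: [2.218, 2.222, 0.004]
force: [0.4, -0.8, -1.9]
gripper_width: 0.279
```

```bash
python3 look.py b
```

```text
cart 0.71 [274. 244.] [529. 100.] top None 0
scene handle 85 [678. -53.] [86. 17.] 73.9
  cart 0.7 [187. 201.] [ 467. -295.] top [ 485. -293.] 33
  cart 0.61 [163. 212.] [ 493. -383.] top [ 490. -387.] 38
  cart 0.59 [224. 195.] [ 467. -159.] top [ 472. -159.] 34
  cart 0.53 [247. 209.] [545. -90.] top [538. -90.] 39
  cart 0.44 [314. 174.] [449. 182.] top None 0
  cart 0.4 [207. 210.] [ 517. -229.] top [ 521. -231.] 32
side handle 110 [672. -62.] [104.  16.] 77.0
  cart 0.88 [296. 350.] [ 486. -397.] top [ 488. -389.] 102
  cart 0.74 [265. 278.] [ 466. -159.] top [ 469. -160.] 66
  cart 0.73 [265. 175.] [571. 295.] top None 0
  cart 0.7 [291. 297.] [ 517. -239.] top [ 516. -233.] 75
  cart 0.63 [281. 315.] [ 478. -290.] top [ 485. -295.] 84
13.4 [0.53   0.143  0.1481] [2.224 2.219 0.   ] [-0.61  0.58  0.48  1.82 -0.35  0.83  0.04] 0.27876237740166604
```

View pics/side_b.png

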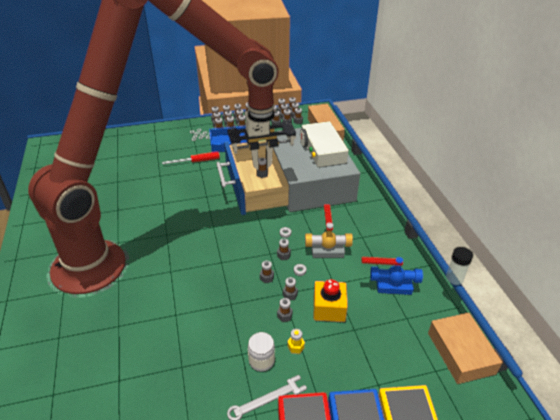

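View pics/wrist_b.png

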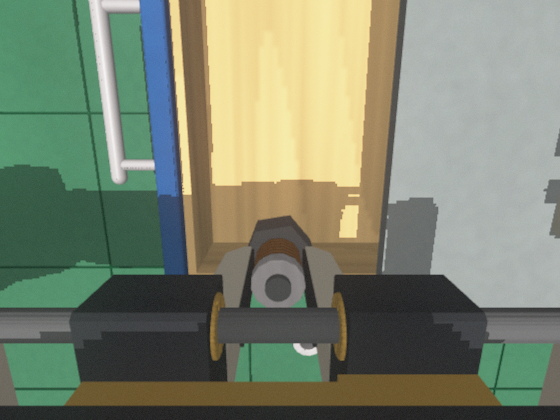

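The wrist view shows the cartridge held upright at (278,270), above the drawer's near end and clear of all walls.

Emit:
servo_tool([
  {"slide": [0, 0, -30], "grip": 1, "delta_rot": [0, 0, 0]},
  {"slide": [0, 0, -60], "grip": 1, "delta_rot": [0, 0, 0]},
  {"slide": [0, 0, -80], "grip": 1, "delta_rot": [0, 0, 0]},
  {"slide": [0, 0, -92], "grip": 1, "delta_rot": [0, 0, 0]},
  {"slide": [0, 0, -98], "grip": 1, "delta_rot": [0, 0, 0]},
  {"slide": [0, 0, -98], "grip": 1, "delta_rot": [0, 0, 0]},
  {"slide": [0, 0, -98], "grip": 1, "delta_rot": [0, 0, 0]},
  {"slide": [0, 0, -98], "grip": 0.5, "delta_rot": [0, 0, 0]},
])

```text
time_s: 14.2
tool_pos: [0.5304, 0.1438, 0.0503]
tcp_rot: [2.222, 2.22, 0.002]
force: [-0.2, 0.3, -2.4]
gripper_width: 0.277
```

Emit:
servo_tool([
  {"slide": [0, 0, 0], "grip": 0, "delta_rot": [0, 0, 0]},
  {"slide": [0, 0, 0], "grip": 0, "delta_rot": [0, 0, 0]},
  {"slide": [0, 0, 0], "grip": 0, "delta_rot": [0, 0, 0]},
  {"slide": [0, 0, 20], "grip": 0, "delta_rot": [0, 0, 0]},
  {"slide": [0, 0, 60], "grip": 0, "delta_rot": [0, 0, 0]},
  {"slide": [0, 0, 100], "grip": 0, "delta_rot": [0, 0, 0]},
  {"slide": [0, -50, 120], "grip": 0, "delta_rot": [0, 0, 0]},
  {"slide": [0, -100, 120], "grip": 0, "delta_rot": [0, 0, 0]},
])

```text
time_s: 15.0
tool_pos: [0.5324, 0.0484, 0.1727]
tcp_rot: [2.213, 2.224, 0.01]
force: [0.4, -0.7, -0.2]
gripper_width: 0.5
```

```bash
python3 look.py c
```

```text
cart 0.67 [274.  96.] [530. 147.] top None 3
  cart 0.65 [279. 313.] [536. -89.] top [536. -91.] 264
  cart 0.59 [226. 364.] [ 472. -159.] top None 0
scene handle 92 [679. -50.] [85. 15.] 75.8
  cart 0.67 [161. 212.] [ 492. -392.] top [ 491. -386.] 34
  cart 0.66 [186. 203.] [ 475. -300.] top [ 485. -293.] 38
  cart 0.59 [312. 190.] [516. 155.] top [537. 147.] 14
  cart 0.46 [226. 196.] [ 474. -155.] top [ 472. -159.] 38
  cart 0.42 [206. 208.] [ 512. -232.] top [ 517. -231.] 35
  cart 0.41 [248. 208.] [541. -84.] top [539. -90.] 35
side handle 107 [671. -62.] [101.  16.] 76.4
  cart 0.84 [290. 296.] [ 515. -235.] top [ 516. -233.] 75
  cart 0.72 [280. 254.] [529. -84.] top [533. -91.] 60
  cart 0.66 [266. 278.] [ 469. -160.] top [ 470. -159.] 67
  cart 0.61 [266. 200.] [544. 165.] top None 0
  cart 0.59 [285. 315.] [ 487. -291.] top [ 486. -295.] 83
  cart 0.59 [295. 350.] [ 484. -396.] top [ 489. -387.] 98
15.3 [0.5297 0.0488 0.1692] [-2.219 -2.221 -0.   ] [-0.46  0.53  0.49  1.84 -0.33  0.85  0.2 ] 0.5003970776344873
```

View pics/wrist_c.png

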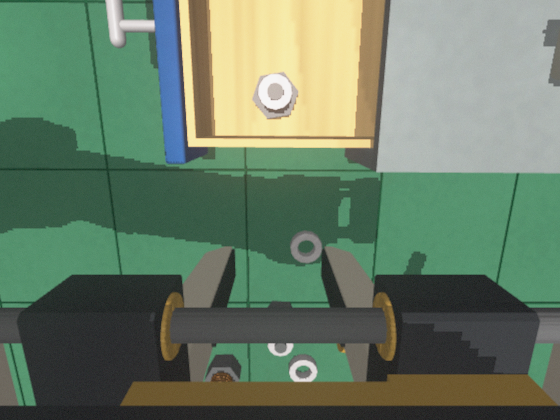

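The first cartridge stands upright at (275,92). Next is cartridge B at (536,-91).

Emit:
servo_tool([
  {"slide": [3, -50, 0], "grip": 0, "delta_rot": [0, 0, 0]},
  {"slide": [6, -95, 0], "grip": 0, "delta_rot": [0, 0, 0]},
  {"slide": [6, -130, -20], "grip": 0, "delta_rot": [0, 0, 0]},
  {"slide": [6, -140, -60], "grip": 0, "delta_rot": [0, 0, 0]},
  {"slide": [6, -140, -95], "grip": 0, "delta_rot": [0, 0, 0]},
  {"slide": [6, -140, -125], "grip": 0, "delta_rot": [0, 0, 0]},
  {"slide": [6, -140, -142], "grip": 0, "delta_rot": [0, 0, 0]},
  {"slide": [6, -140, -142], "grip": 0, "delta_rot": [0, 0, 0]},
])

```text
time_s: 16.1
tool_pos: [0.5343, -0.0901, 0.0246]
tcp_rot: [-2.215, -2.219, 0.004]
force: [0.6, -0.1, -0.0]
gripper_width: 0.502
```

Emit:
servo_tool([
  {"slide": [0, 0, 0], "grip": 1, "delta_rot": [0, 0, 0]},
  {"slide": [0, 0, 0], "grip": 1, "delta_rot": [0, 0, 0]},
  {"slide": [0, 0, 0], "grip": 1, "delta_rot": [0, 0, 0]},
  {"slide": [0, 0, 0], "grip": 1, "delta_rot": [0, 0, 0]},
  {"slide": [0, 0, 0], "grip": 1, "delta_rot": [0, 0, 0]},
  {"slide": [0, 0, 40], "grip": 1, "delta_rot": [0, 0, 0]},
  {"slide": [0, 0, 85], "grip": 1, "delta_rot": [0, 0, 0]},
  {"slide": [0, 0, 125], "grip": 1, "delta_rot": [0, 0, 0]},
])

```text
time_s: 16.9
tool_pos: [0.5355, -0.0929, 0.154]
tcp_rot: [-2.223, -2.22, 0.001]
force: [0.8, 0.6, -1.6]
gripper_width: 0.279
```

Emit:
servo_tool([
  {"slide": [-6, 50, 10], "grip": 1, "delta_rot": [0, 0, 0]},
  {"slide": [-6, 95, 10], "grip": 1, "delta_rot": [0, 0, 0]},
  {"slide": [-6, 140, 10], "grip": 1, "delta_rot": [0, 0, 0]},
  {"slide": [-6, 185, 10], "grip": 1, "delta_rot": [0, 0, 0]},
  {"slide": [-6, 230, 10], "grip": 1, "delta_rot": [0, 0, 0]},
  {"slide": [-6, 275, 10], "grip": 1, "delta_rot": [0, 0, 0]},
  {"slide": [-6, 320, 10], "grip": 1, "delta_rot": [0, 0, 0]},
  {"slide": [-6, 360, 10], "grip": 1, "delta_rot": [0, 0, 0]},
])

```text
time_s: 17.7
tool_pos: [0.5289, 0.2698, 0.1622]
tcp_rot: [-2.22, -2.221, 0.001]
force: [0.2, -0.7, -2.4]
gripper_width: 0.275
```

```bash
python3 look.py d
```

```text
cart 0.8 [278. 242.] [530. 222.] top None 0
scene handle 83 [678. -55.] [83. 16.] 76.6
  cart 0.7 [162. 213.] [ 497. -387.] top [ 491. -387.] 36
  cart 0.63 [226. 194.] [ 466. -153.] top [ 469. -158.] 33
  cart 0.62 [207. 211.] [ 522. -232.] top [ 518. -231.] 38
  cart 0.53 [353. 166.] [444. 332.] top None 0
  cart 0.42 [314. 192.] [522. 160.] top [532. 148.] 18
side handle 107 [671. -62.] [102.  17.] 77.2
  cart 0.84 [290. 293.] [ 520. -228.] top [ 514. -233.] 77
  cart 0.81 [284. 316.] [ 486. -295.] top [ 485. -295.] 83
  cart 0.71 [297. 347.] [ 491. -389.] top [ 488. -388.] 100
  cart 0.61 [267. 198.] [549. 171.] top None 0
  cart 0.61 [265. 279.] [ 466. -163.] top [ 468. -162.] 67
  cart 0.55 [269. 178.] [581. 274.] top None 0
18.0 [0.53   0.2652 0.1624] [ 2.224e+00  2.217e+00 -2.000e-03] [-0.81  0.63  0.51  1.68 -0.36  0.93 -0.17] 0.2763019449236339
```

View pics/wrist_d.png

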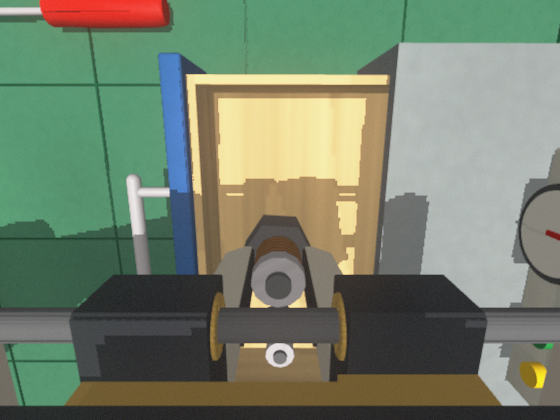

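Emit:
servo_tool([
  {"slide": [0, 45, 0], "grip": 1, "delta_rot": [0, 0, 0]},
  {"slide": [0, 70, 0], "grip": 1, "delta_rot": [0, 0, 0]},
  {"slide": [0, 70, -40], "grip": 1, "delta_rot": [0, 0, 0]},
  {"slide": [0, 70, -80], "grip": 1, "delta_rot": [0, 0, 0]},
  {"slide": [0, 70, -105], "grip": 1, "delta_rot": [0, 0, 0]},
  {"slide": [0, 70, -113], "grip": 1, "delta_rot": [0, 0, 0]},
  {"slide": [0, 70, -113], "grip": 1, "delta_rot": [0, 0, 0]},
  {"slide": [0, 70, -113], "grip": 1, "delta_rot": [0, 0, 0]},
])

```text
time_s: 18.8
tool_pos: [0.5309, 0.3357, 0.0503]
tcp_rot: [2.225, 2.217, 0.001]
force: [-0.8, 0.4, -2.1]
gripper_width: 0.281
```

Emit:
servo_tool([
  {"slide": [0, 0, 0], "grip": 0.3, "delta_rot": [0, 0, 0]},
  {"slide": [0, 0, 0], "grip": 0, "delta_rot": [0, 0, 0]},
  {"slide": [0, 0, 0], "grip": 0, "delta_rot": [0, 0, 0]},
  {"slide": [0, 0, 0], "grip": 0, "delta_rot": [0, 0, 0]},
  {"slide": [0, 0, 40], "grip": 0, "delta_rot": [0, 0, 0]},
  {"slide": [0, 0, 85], "grip": 0, "delta_rot": [0, 0, 0]},
  {"slide": [0, -40, 115], "grip": 0, "delta_rot": [0, 0, 0]},
  {"slide": [0, -85, 115], "grip": 0, "delta_rot": [0, 0, 0]},
])

```text
time_s: 19.6
tool_pos: [0.533, 0.2543, 0.1693]
tcp_rot: [2.214, 2.223, 0.017]
force: [0.7, -1.2, 0.3]
gripper_width: 0.505
```

```bash
python3 look.py e
```

```text
cart 0.87 [275. 303.] [533. 132.] top [533. 112.] 497
  cart 0.63 [277. 112.] [534. 338.] top [534. 369.] 83
scene handle 81 [679. -53.] [79. 18.] 73.9
  cart 0.63 [222. 197.] [ 475. -168.] top [ 472. -161.] 33
  cart 0.58 [363. 183.] [523. 346.] top [527. 352.] 33
  cart 0.54 [203. 210.] [ 516. -244.] top [ 517. -231.] 35
  cart 0.51 [313. 194.] [533. 155.] top [538. 145.] 19
  cart 0.41 [163. 214.] [ 501. -386.] top [ 491. -387.] 40
side handle 106 [671. -63.] [102.  16.] 76.6
  cart 0.69 [295. 348.] [ 487. -392.] top [ 489. -388.] 94
  cart 0.64 [290. 296.] [ 517. -236.] top [ 516. -234.] 75
  cart 0.61 [264. 277.] [ 466. -157.] top [ 470. -162.] 65
  cart 0.56 [284. 315.] [ 485. -292.] top [ 486. -295.] 84
  cart 0.54 [249. 164.] [531. 373.] top [531. 370.] 40
  cart 0.46 [265. 198.] [544. 171.] top None 0
19.9 [0.5294 0.2538 0.1641] [-2.219 -2.221  0.   ] [-0.79  0.62  0.51  1.69 -0.36  0.93 -0.15] 0.5012241374463343
```

View pics/wrist_e.png

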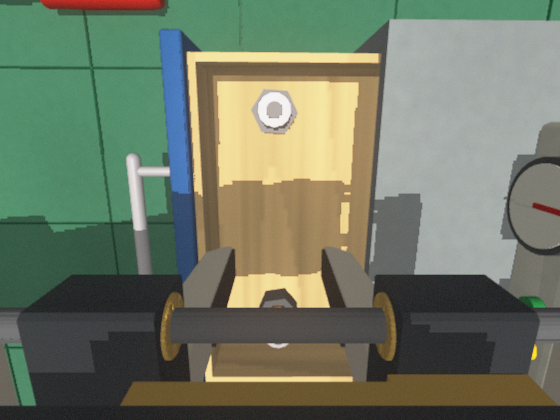

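Two cartridges now stand in the drawer, at (274,108) and (277,330). Next is C at (470,-161).

Emit:
servo_tool([
  {"slide": [-6, -45, 0], "grip": 0, "delta_rot": [0, 0, 0]},
  {"slide": [-12, -90, 0], "grip": 0, "delta_rot": [0, 0, 0]},
  {"slide": [-18, -135, 0], "grip": 0, "delta_rot": [0, 0, 0]},
  {"slide": [-26, -180, 0], "grip": 0, "delta_rot": [0, 0, 0]},
  {"slide": [-34, -225, 0], "grip": 0, "delta_rot": [0, 0, 0]},
  {"slide": [-42, -270, 0], "grip": 0, "delta_rot": [0, 0, 0]},
  {"slide": [-52, -315, 0], "grip": 0, "delta_rot": [0, 0, 0]},
  {"slide": [-59, -360, 0], "grip": 0, "delta_rot": [0, 0, 0]},
])

```text
time_s: 20.7
tool_pos: [0.471, -0.1077, 0.1641]
tcp_rot: [-2.218, -2.224, -0.0]
force: [1.3, 0.7, 0.2]
gripper_width: 0.502
```

```bash
python3 look.py f
```

```text
wrist handle 1538 [668. -75.] [72. 19.] 76.4
  cart 0.67 [321. 307.] [ 520. -233.] top [ 516. -239.] 113
  cart 0.62 [288. 352.] [ 484. -292.] top [ 485. -285.] 43
  cart 0.59 [275. 247.] [ 468. -162.] top [ 470. -161.] 624
scene handle 86 [678. -53.] [85. 17.] 74.6
  cart 0.69 [225. 196.] [ 472. -158.] top [ 471. -159.] 38
  cart 0.58 [363. 177.] [500. 354.] top [501. 354.] 38
  cart 0.57 [311. 190.] [516. 153.] top [543. 148.] 12
  cart 0.55 [206. 210.] [ 519. -233.] top [ 518. -231.] 30
  cart 0.49 [187. 205.] [ 483. -297.] top [ 485. -294.] 36
  cart 0.48 [162. 216.] [ 507. -390.] top [ 492. -386.] 39
side handle 107 [671. -62.] [100.  16.] 76.4
  cart 0.84 [293. 296.] [ 524. -238.] top [ 516. -233.] 76
  cart 0.59 [295. 349.] [ 486. -395.] top [ 488. -389.] 99
  cart 0.55 [284. 315.] [ 486. -293.] top [ 485. -296.] 84
  cart 0.5 [265. 276.] [ 468. -154.] top [ 470. -160.] 66
21.0 [ 0.4717 -0.1053  0.164 ] [-2.217e+00 -2.224e+00 -1.000e-03] [-0.18  0.47  0.51  1.97 -0.32  0.78  0.52] 0.5000461330278246
```

Emit:
servo_tool([
  {"slide": [-1, -45, 0], "grip": 0, "delta_rot": [0, 0, 0]},
  {"slide": [-1, -55, -20], "grip": 0, "delta_rot": [0, 0, 0]},
  {"slide": [-1, -55, -65], "grip": 0, "delta_rot": [0, 0, 0]},
  {"slide": [-1, -55, -100], "grip": 0, "delta_rot": [0, 0, 0]},
  {"slide": [-1, -55, -128], "grip": 0, "delta_rot": [0, 0, 0]},
  {"slide": [-1, -55, -138], "grip": 0, "delta_rot": [0, 0, 0]},
  {"slide": [-1, -55, -138], "grip": 0, "delta_rot": [0, 0, 0]},
  {"slide": [-1, -55, -138], "grip": 1, "delta_rot": [0, 0, 0]},
])

```text
time_s: 21.8
tool_pos: [0.4711, -0.1622, 0.0273]
tcp_rot: [2.22, 2.221, 0.001]
force: [-0.1, -0.3, 0.9]
gripper_width: 0.453
```

Emit:
servo_tool([
  {"slide": [0, 0, 0], "grip": 1, "delta_rot": [0, 0, 0]},
  {"slide": [0, 0, 0], "grip": 1, "delta_rot": [0, 0, 0]},
  {"slide": [0, 0, 0], "grip": 1, "delta_rot": [0, 0, 0]},
  {"slide": [0, 0, 0], "grip": 1, "delta_rot": [0, 0, 0]},
  {"slide": [0, 0, 0], "grip": 1, "delta_rot": [0, 0, 0]},
  {"slide": [0, 0, 45], "grip": 1, "delta_rot": [0, 0, 0]},
  {"slide": [0, 0, 90], "grip": 1, "delta_rot": [0, 0, 0]},
  {"slide": [0, 0, 135], "grip": 1, "delta_rot": [0, 0, 0]},
])

```text
time_s: 22.6
tool_pos: [0.4692, -0.1625, 0.1628]
tcp_rot: [-2.222, -2.219, 0.002]
force: [1.8, 0.2, -1.4]
gripper_width: 0.276
```

View pics/side_f.png

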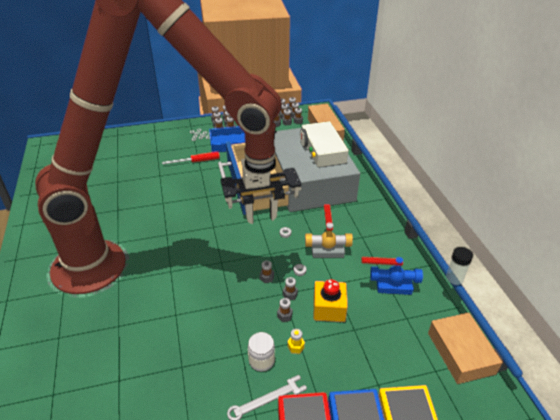

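View pics/scene_f.png

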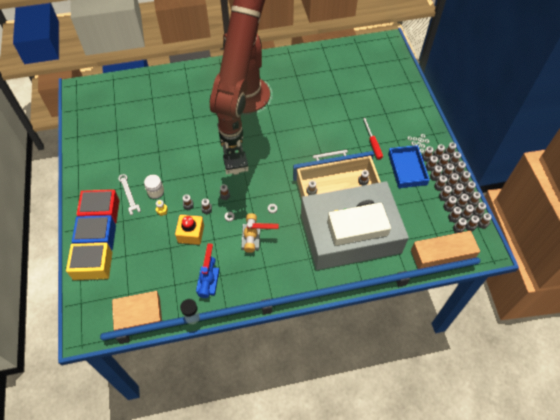

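In the scene view the far cartridge in the drawer is now at (364,177), knocked about 25 mm but still upright. I carry C over to y=192.

Emit:
servo_tool([
  {"slide": [6, 45, 0], "grip": 1, "delta_rot": [0, 0, 0]},
  {"slide": [12, 90, 0], "grip": 1, "delta_rot": [0, 0, 0]},
  {"slide": [20, 135, 0], "grip": 1, "delta_rot": [0, 0, 0]},
  {"slide": [28, 180, 0], "grip": 1, "delta_rot": [0, 0, 0]},
  {"slide": [36, 225, 0], "grip": 1, "delta_rot": [0, 0, 0]},
  {"slide": [44, 270, 0], "grip": 1, "delta_rot": [0, 0, 0]},
  {"slide": [52, 310, 0], "grip": 1, "delta_rot": [0, 0, 0]},
  {"slide": [60, 354, 0], "grip": 1, "delta_rot": [0, 0, 0]},
])

```text
time_s: 23.4
tool_pos: [0.5295, 0.1924, 0.1615]
tcp_rot: [-2.223, -2.22, 0.001]
force: [0.7, -0.4, -1.5]
gripper_width: 0.281
```

```bash
python3 look.py g
```

```text
cart 0.73 [276. 245.] [528. 141.] top None 0
  cart 0.56 [278.  33.] [530. 343.] top [531. 336.] 150
scene handle 83 [678. -53.] [79. 16.] 76.6
  cart 0.7 [207. 208.] [ 510. -229.] top [ 518. -232.] 37
  cart 0.63 [311. 191.] [520. 151.] top [543. 145.] 17
  cart 0.52 [329. 170.] [441. 240.] top None 0
  cart 0.52 [187. 204.] [ 479. -297.] top [ 486. -291.] 36
  cart 0.47 [162. 214.] [ 501. -387.] top [ 491. -388.] 36
side handle 108 [672. -62.] [99. 16.] 77.2
  cart 0.81 [280. 314.] [ 477. -288.] top [ 486. -295.] 83
  cart 0.7 [294. 298.] [ 526. -244.] top [ 515. -232.] 74
  cart 0.66 [295. 348.] [ 488. -390.] top [ 486. -388.] 99
  cart 0.41 [250. 165.] [532. 365.] top [519. 356.] 25
  cart 0.38 [267. 198.] [549. 171.] top None 0
23.7 [0.5296 0.1894 0.1614] [ 2.225e+00  2.218e+00 -2.000e-03] [-0.71  0.59  0.53  1.76 -0.37  0.89 -0.03] 0.2753891956217248
```

View pics/wrist_g.png

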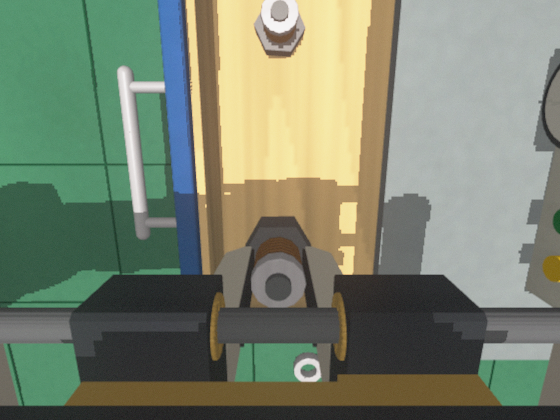

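The wrist view shows the far cartridge unmoved at (531,336), so it was not knocked: the scene-camera estimate was off. I lower C.

Emit:
servo_tool([
  {"slide": [0, 1, -40], "grip": 1, "delta_rot": [0, 0, 0]},
  {"slide": [0, 1, -80], "grip": 1, "delta_rot": [0, 0, 0]},
  {"slide": [0, 1, -103], "grip": 1, "delta_rot": [0, 0, 0]},
  {"slide": [0, 1, -112], "grip": 1, "delta_rot": [0, 0, 0]},
  {"slide": [0, 1, -112], "grip": 1, "delta_rot": [0, 0, 0]},
  {"slide": [0, 1, -112], "grip": 1, "delta_rot": [0, 0, 0]},
  {"slide": [0, 1, -112], "grip": 0.3, "delta_rot": [0, 0, 0]},
  {"slide": [0, 1, -112], "grip": 0, "delta_rot": [0, 0, 0]},
])

```text
time_s: 24.5
tool_pos: [0.5305, 0.1922, 0.0505]
tcp_rot: [2.222, 2.22, 0.002]
force: [0.6, -0.5, -0.8]
gripper_width: 0.392
```

Emit:
servo_tool([
  {"slide": [0, 0, 0], "grip": 0, "delta_rot": [0, 0, 0]},
  {"slide": [0, 0, 0], "grip": 0, "delta_rot": [0, 0, 0]},
  {"slide": [0, 0, 40], "grip": 0, "delta_rot": [0, 0, 0]},
  {"slide": [0, 0, 85], "grip": 0, "delta_rot": [0, 0, 0]},
  {"slide": [0, 0, 115], "grip": 0, "delta_rot": [0, 0, 0]},
  {"slide": [0, -40, 115], "grip": 0, "delta_rot": [0, 0, 0]},
  {"slide": [0, -85, 115], "grip": 0, "delta_rot": [0, 0, 0]},
  {"slide": [0, -130, 115], "grip": 0, "delta_rot": [0, 0, 0]},
])

```text
time_s: 25.3
tool_pos: [0.53, 0.0614, 0.1651]
tcp_rot: [2.22, 2.222, 0.001]
force: [1.0, 0.0, -0.2]
gripper_width: 0.501
```

```bash
python3 look.py i
```

```text
cart 0.57 [275.  54.] [528. 195.] top [530. 188.] 99
scene handle 89 [679. -53.] [86. 16.] 74.2
  cart 0.69 [310. 190.] [514. 150.] top None 5
  cart 0.65 [189. 202.] [ 473. -289.] top [ 489. -292.] 36
  cart 0.59 [366. 184.] [533. 354.] top [535. 355.] 33
  cart 0.52 [325. 189.] [520. 202.] top [538. 195.] 20
  cart 0.42 [162. 214.] [ 500. -387.] top [ 491. -386.] 38
side handle 110 [672. -61.] [101.  17.] 77.1
  cart 0.82 [284. 313.] [ 486. -286.] top [ 488. -296.] 84
  cart 0.63 [294. 298.] [ 524. -245.] top [ 516. -232.] 75
  cart 0.57 [259. 188.] [534. 229.] top None 0
  cart 0.56 [292. 350.] [ 479. -396.] top [ 488. -389.] 98
  cart 0.43 [268. 198.] [551. 173.] top [532. 186.] 19
  cart 0.41 [252. 162.] [543. 379.] top None 3
25.6 [0.5299 0.0638 0.1644] [-2.220e+00 -2.222e+00 -1.000e-03] [-0.5   0.54  0.53  1.84 -0.35  0.85  0.2 ] 0.5060638159994261
```

View pics/wrist_i.png

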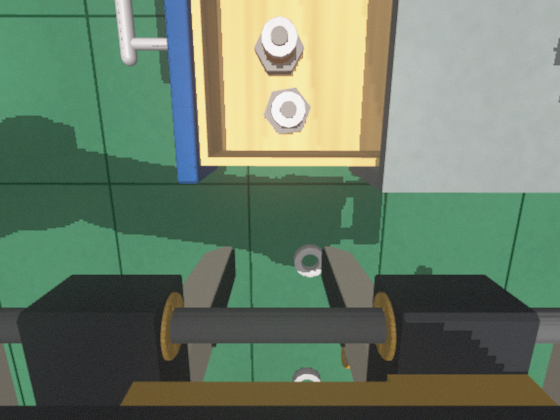

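Near cartridges stand upright at (288,108) and (279,40). Next is D at (516,-233).

Emit:
servo_tool([
  {"slide": [-2, -45, 0], "grip": 0, "delta_rot": [0, 0, 0]},
  {"slide": [-4, -90, 0], "grip": 0, "delta_rot": [0, 0, 0]},
  {"slide": [-6, -135, 0], "grip": 0, "delta_rot": [0, 0, 0]},
  {"slide": [-8, -180, 0], "grip": 0, "delta_rot": [0, 0, 0]},
  {"slide": [-10, -225, 0], "grip": 0, "delta_rot": [0, 0, 0]},
  {"slide": [-13, -260, 0], "grip": 0, "delta_rot": [0, 0, 0]},
  {"slide": [-14, -295, 0], "grip": 0, "delta_rot": [0, 0, 0]},
  {"slide": [-14, -296, -20], "grip": 0, "delta_rot": [0, 0, 0]},
])

```text
time_s: 26.4
tool_pos: [0.5173, -0.24, 0.1469]
tcp_rot: [2.222, 2.208, -0.001]
force: [-0.0, 0.6, -0.5]
gripper_width: 0.5
```

```bash
python3 look.py j
```

```text
wrist handle 337 [ 659. -108.] [10. 20.] 49.4
  cart 0.85 [279. 193.] [ 520. -233.] top [ 516. -233.] 792
  cart 0.7 [246. 252.] [ 487. -294.] top [ 486. -295.] 530
  cart 0.59 [255. 334.] [ 493. -390.] top [ 488. -388.] 576
scene handle 80 [679. -53.] [79. 15.] 73.7
  cart 0.66 [324. 188.] [517. 201.] top [516. 199.] 21
  cart 0.59 [205. 211.] [ 520. -237.] top [ 518. -230.] 36
  cart 0.55 [312. 190.] [516. 157.] top None 10
  cart 0.51 [184. 202.] [ 468. -307.] top [ 484. -294.] 31
  cart 0.5 [163. 212.] [ 493. -383.] top [ 491. -385.] 38
  cart 0.49 [365. 184.] [530. 351.] top [529. 352.] 35
  cart 0.3 [157. 190.] [ 395. -398.] top [ 399. -399.] 46
  cart 0.65 [294. 296.] [ 526. -239.] top [ 513. -234.] 72
  cart 0.63 [268. 198.] [553. 172.] top [532. 185.] 19
  cart 0.6 [284. 315.] [ 486. -292.] top [ 485. -295.] 81
  cart 0.55 [259. 187.] [536. 235.] top None 0
  cart 0.55 [295. 350.] [ 485. -397.] top [ 490. -389.] 97
26.7 [ 0.5171 -0.2318  0.1449] [-2.219e+00 -2.224e+00 -2.000e-03] [ 0.08  0.61  0.49  1.77 -0.37  0.85  0.74] 0.5044496322422342
```

Emit:
servo_tool([
  {"slide": [-1, -1, -40], "grip": 0, "delta_rot": [0, 0, 0]},
  {"slide": [-1, -1, -80], "grip": 0, "delta_rot": [0, 0, 0]},
  {"slide": [-1, -1, -108], "grip": 0, "delta_rot": [0, 0, 0]},
  {"slide": [-1, -1, -118], "grip": 0, "delta_rot": [0, 0, 0]},
  {"slide": [-1, -1, -118], "grip": 0, "delta_rot": [0, 0, 0]},
  {"slide": [-1, -1, -118], "grip": 1, "delta_rot": [0, 0, 0]},
  {"slide": [-1, -1, -118], "grip": 1, "delta_rot": [0, 0, 0]},
  {"slide": [-1, -1, -118], "grip": 1, "delta_rot": [0, 0, 0]},
])

```text
time_s: 27.5
tool_pos: [0.5159, -0.2351, 0.028]
tcp_rot: [2.22, 2.219, 0.002]
force: [-0.7, -0.4, 0.4]
gripper_width: 0.293
```

Emit:
servo_tool([
  {"slide": [0, 0, 0], "grip": 1, "delta_rot": [0, 0, 0]},
  {"slide": [0, 0, 0], "grip": 1, "delta_rot": [0, 0, 0]},
  {"slide": [0, 0, 40], "grip": 1, "delta_rot": [0, 0, 0]},
  {"slide": [0, 0, 85], "grip": 1, "delta_rot": [0, 0, 0]},
  {"slide": [0, 0, 130], "grip": 1, "delta_rot": [0, 0, 0]},
  {"slide": [0, 20, 138], "grip": 1, "delta_rot": [0, 0, 0]},
  {"slide": [2, 60, 138], "grip": 1, "delta_rot": [0, 0, 0]},
  {"slide": [4, 100, 138], "grip": 1, "delta_rot": [0, 0, 0]},
])

```text
time_s: 28.3
tool_pos: [0.5186, -0.1343, 0.165]
tcp_rot: [2.225, 2.217, 0.001]
force: [0.9, 0.7, -1.1]
gripper_width: 0.273
```

Emit:
servo_tool([
  {"slide": [2, 45, 0], "grip": 1, "delta_rot": [0, 0, 0]},
  {"slide": [4, 90, 0], "grip": 1, "delta_rot": [0, 0, 0]},
  {"slide": [6, 135, 0], "grip": 1, "delta_rot": [0, 0, 0]},
  {"slide": [8, 180, 0], "grip": 1, "delta_rot": [0, 0, 0]},
  {"slide": [10, 225, 0], "grip": 1, "delta_rot": [0, 0, 0]},
  {"slide": [10, 270, 0], "grip": 1, "delta_rot": [0, 0, 0]},
  {"slide": [10, 315, 0], "grip": 1, "delta_rot": [0, 0, 0]},
  {"slide": [10, 355, 0], "grip": 1, "delta_rot": [0, 0, 0]},
])

```text
time_s: 29.1
tool_pos: [0.5279, 0.2229, 0.1641]
tcp_rot: [-2.22, -2.221, 0.001]
force: [-0.4, 0.3, -0.9]
gripper_width: 0.279
```

```bash
python3 look.py k
```

```text
cart 0.94 [288.  75.] [537. 339.] top [537. 348.] 229
  cart 0.66 [281. 243.] [531. 173.] top None 0
scene handle 80 [678. -53.] [79. 16.] 74.6
  cart 0.7 [187. 204.] [ 478. -297.] top [ 488. -294.] 35
  cart 0.68 [321. 188.] [512. 191.] top [512. 193.] 19
  cart 0.67 [270. 227.] [634. -26.] top None 0
  cart 0.51 [338. 167.] [436. 274.] top None 0
  cart 0.45 [364. 184.] [529. 347.] top [533. 350.] 35
  cart 0.44 [333. 155.] [375. 273.] top None 0
  cart 0.43 [314. 192.] [523. 160.] top [539. 161.] 21
  cart 0.43 [164. 213.] [ 500. -382.] top [ 489. -386.] 39
side handle 112 [672. -61.] [102.  15.] 77.0
  cart 0.82 [283. 314.] [ 482. -289.] top [ 485. -296.] 84
  cart 0.76 [295. 350.] [ 484. -396.] top [ 488. -389.] 103
  cart 0.57 [251. 165.] [536. 365.] top [517. 374.] 24
  cart 0.48 [259. 186.] [537. 238.] top None 0
  cart 0.42 [268. 198.] [553. 172.] top [532. 185.] 16
29.4 [0.5288 0.2183 0.1644] [ 2.225e+00  2.217e+00 -2.000e-03] [-0.77  0.6   0.54  1.73 -0.38  0.91 -0.07] 0.2746231861700465
```

View pics/wrist_k.png

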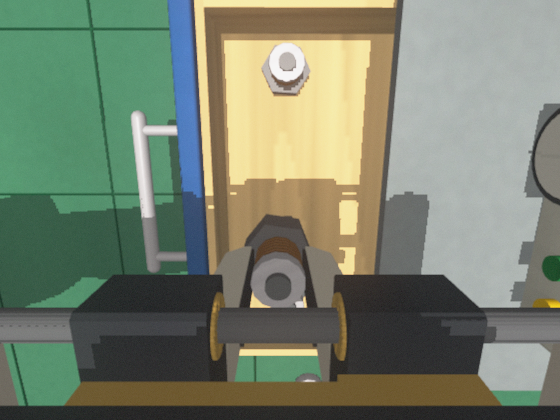

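Emit:
servo_tool([
  {"slide": [2, 45, 0], "grip": 1, "delta_rot": [0, 0, 0]},
  {"slide": [3, 68, 0], "grip": 1, "delta_rot": [0, 0, 0]},
  {"slide": [3, 68, -40], "grip": 1, "delta_rot": [0, 0, 0]},
  {"slide": [3, 68, -80], "grip": 1, "delta_rot": [0, 0, 0]},
  {"slide": [3, 68, -105], "grip": 1, "delta_rot": [0, 0, 0]},
  {"slide": [3, 68, -114], "grip": 1, "delta_rot": [0, 0, 0]},
  {"slide": [3, 68, -114], "grip": 1, "delta_rot": [0, 0, 0]},
  {"slide": [3, 68, -114], "grip": 1, "delta_rot": [0, 0, 0]},
])

```text
time_s: 30.2
tool_pos: [0.5331, 0.2872, 0.0515]
tcp_rot: [2.224, 2.217, 0.002]
force: [-0.4, -1.2, -1.4]
gripper_width: 0.278
```

Emit:
servo_tool([
  {"slide": [0, 0, 0], "grip": 0.3, "delta_rot": [0, 0, 0]},
  {"slide": [0, 0, 0], "grip": 0, "delta_rot": [0, 0, 0]},
  {"slide": [0, 0, 0], "grip": 0, "delta_rot": [0, 0, 0]},
  {"slide": [0, 0, 0], "grip": 0, "delta_rot": [0, 0, 0]},
  {"slide": [0, 0, 40], "grip": 0, "delta_rot": [0, 0, 0]},
  {"slide": [0, 0, 85], "grip": 0, "delta_rot": [0, 0, 0]},
  {"slide": [0, -40, 115], "grip": 0, "delta_rot": [0, 0, 0]},
  {"slide": [0, -85, 115], "grip": 0, "delta_rot": [0, 0, 0]},
])

```text
time_s: 31.0
tool_pos: [0.5351, 0.205, 0.1702]
tcp_rot: [2.214, 2.223, 0.016]
force: [1.7, -0.3, -0.0]
gripper_width: 0.5
```

```bash
python3 look.py l
```

```text
cart 0.8 [274. 213.] [534. 188.] top [535. 181.] 143
  cart 0.73 [280. 261.] [540. 133.] top [540. 129.] 335
  cart 0.67 [279.  52.] [538. 343.] top [539. 351.] 143
  cart 0.64 [276. 111.] [535. 290.] top None 0
scene handle 81 [680. -53.] [79. 17.] 72.5
  cart 0.67 [188. 204.] [ 481. -293.] top [ 488. -294.] 36
  cart 0.63 [164. 212.] [ 494. -382.] top [ 491. -386.] 37
  cart 0.57 [324. 189.] [520. 198.] top [538. 192.] 22
  cart 0.53 [313. 194.] [530. 155.] top [542. 159.] 23
  cart 0.46 [351. 186.] [526. 299.] top [538. 304.] 21
  cart 0.44 [365. 183.] [524. 352.] top [525. 353.] 38
side handle 112 [672. -60.] [105.  16.] 76.9
  cart 0.78 [296. 349.] [ 487. -395.] top [ 488. -388.] 101
  cart 0.65 [259. 187.] [538. 235.] top None 0
  cart 0.6 [253. 163.] [545. 373.] top [545. 369.] 37
  cart 0.57 [269. 198.] [554. 169.] top [537. 180.] 17
  cart 0.57 [285. 313.] [ 489. -286.] top [ 483. -294.] 83
  cart 0.53 [257. 174.] [545. 309.] top [540. 307.] 20
31.3 [0.5314 0.2048 0.1651] [-2.219 -2.221  0.   ] [-0.74  0.6   0.54  1.74 -0.38  0.91 -0.04] 0.4999874918404641
```

View pics/wrist_l.png

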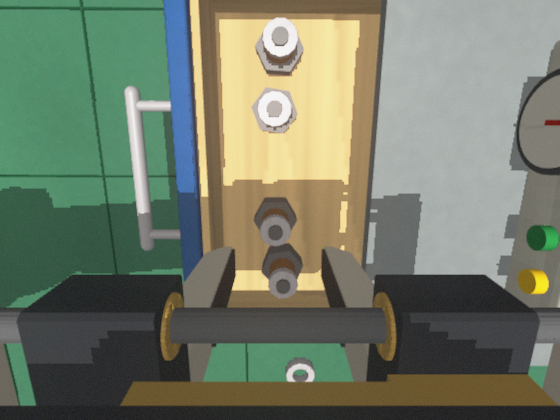

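Four cartridges stand in the drawer, with a gap at y≈240. Last is E at (485,-295).

Emit:
servo_tool([
  {"slide": [-4, -45, 0], "grip": 0, "delta_rot": [0, 0, 0]},
  {"slide": [-8, -90, 0], "grip": 0, "delta_rot": [0, 0, 0]},
  {"slide": [-12, -135, 0], "grip": 0, "delta_rot": [0, 0, 0]},
  {"slide": [-16, -180, 0], "grip": 0, "delta_rot": [0, 0, 0]},
  {"slide": [-20, -225, 0], "grip": 0, "delta_rot": [0, 0, 0]},
  {"slide": [-24, -270, 0], "grip": 0, "delta_rot": [0, 0, 0]},
  {"slide": [-28, -315, 0], "grip": 0, "delta_rot": [0, 0, 0]},
  {"slide": [-32, -360, 0], "grip": 0, "delta_rot": [0, 0, 0]},
])

```text
time_s: 32.1
tool_pos: [0.5006, -0.1566, 0.165]
tcp_rot: [-2.218, -2.224, -0.0]
force: [0.7, -1.1, -0.1]
gripper_width: 0.499
```

Emit:
servo_tool([
  {"slide": [-5, -45, 0], "grip": 0, "delta_rot": [0, 0, 0]},
  {"slide": [-10, -90, 0], "grip": 0, "delta_rot": [0, 0, 0]},
  {"slide": [-14, -130, 0], "grip": 0, "delta_rot": [0, 0, 0]},
  {"slide": [-14, -137, 0], "grip": 0, "delta_rot": [0, 0, 0]},
  {"slide": [-14, -137, -20], "grip": 0, "delta_rot": [0, 0, 0]},
  {"slide": [-14, -137, -20], "grip": 0, "delta_rot": [0, 0, 0]},
  {"slide": [-14, -137, -20], "grip": 0, "delta_rot": [0, 0, 0]},
  {"slide": [-14, -137, -20], "grip": 0, "delta_rot": [0, 0, 0]},
])

```text
time_s: 32.9
tool_pos: [0.4869, -0.2927, 0.1459]
tcp_rot: [2.22, 2.223, 0.001]
force: [-0.4, 0.3, -0.6]
gripper_width: 0.5
```

```bash
python3 look.py m
```

```text
cart 0.78 [278. 292.] [ 487. -390.] top None 0
  cart 0.61 [278. 201.] [ 487. -293.] top [ 485. -295.] 783
scene handle 79 [679. -52.] [82. 14.] 74.1
  cart 0.66 [314. 192.] [526. 162.] top [535. 161.] 24
  cart 0.57 [366. 182.] [522. 358.] top [522. 357.] 28
  cart 0.55 [187. 205.] [ 482. -298.] top [ 487. -291.] 38
  cart 0.48 [349. 188.] [533. 290.] top [544. 287.] 16
  cart 0.43 [163. 213.] [ 497. -385.] top [ 489. -385.] 37
side handle 102 [671. -62.] [99. 16.] 76.4
  cart 0.61 [256. 173.] [544. 316.] top None 0
  cart 0.59 [297. 350.] [ 488. -398.] top [ 488. -388.] 98
  cart 0.57 [262. 189.] [545. 221.] top None 0
  cart 0.55 [283. 315.] [ 482. -290.] top [ 486. -296.] 82
  cart 0.47 [252. 164.] [542. 371.] top [518. 369.] 16
33.2 [ 0.4862 -0.2937  0.1459] [2.222 2.22  0.   ] [ 0.19  0.61  0.5   1.77 -0.37  0.86  0.86] 0.49464074682588666
```

Emit:
servo_tool([
  {"slide": [-1, -2, -40], "grip": 0, "delta_rot": [0, 0, 0]},
  {"slide": [-1, -2, -80], "grip": 0, "delta_rot": [0, 0, 0]},
  {"slide": [-1, -2, -108], "grip": 0, "delta_rot": [0, 0, 0]},
  {"slide": [-1, -2, -119], "grip": 0, "delta_rot": [0, 0, 0]},
  {"slide": [-1, -2, -119], "grip": 0, "delta_rot": [0, 0, 0]},
  {"slide": [-1, -2, -119], "grip": 1, "delta_rot": [0, 0, 0]},
  {"slide": [-1, -2, -119], "grip": 1, "delta_rot": [0, 0, 0]},
  {"slide": [-1, -2, -119], "grip": 1, "delta_rot": [0, 0, 0]},
])

```text
time_s: 34.0
tool_pos: [0.4858, -0.2963, 0.028]
tcp_rot: [2.22, 2.219, 0.001]
force: [1.1, -0.1, -0.8]
gripper_width: 0.296
```

Emit:
servo_tool([
  {"slide": [0, 0, 0], "grip": 1, "delta_rot": [0, 0, 0]},
  {"slide": [0, 0, 0], "grip": 1, "delta_rot": [0, 0, 0]},
  {"slide": [0, 0, 40], "grip": 1, "delta_rot": [0, 0, 0]},
  {"slide": [0, 0, 85], "grip": 1, "delta_rot": [0, 0, 0]},
  {"slide": [0, 0, 130], "grip": 1, "delta_rot": [0, 0, 0]},
  {"slide": [4, 35, 138], "grip": 1, "delta_rot": [0, 0, 0]},
  {"slide": [8, 80, 138], "grip": 1, "delta_rot": [0, 0, 0]},
  {"slide": [12, 120, 138], "grip": 1, "delta_rot": [0, 0, 0]},
])

```text
time_s: 34.8
tool_pos: [0.4968, -0.1738, 0.1649]
tcp_rot: [-2.223, -2.22, -0.002]
force: [0.5, 0.4, -1.9]
gripper_width: 0.278
```

Emit:
servo_tool([
  {"slide": [4, 45, 0], "grip": 1, "delta_rot": [0, 0, 0]},
  {"slide": [8, 90, 0], "grip": 1, "delta_rot": [0, 0, 0]},
  {"slide": [12, 135, 0], "grip": 1, "delta_rot": [0, 0, 0]},
  {"slide": [18, 180, 0], "grip": 1, "delta_rot": [0, 0, 0]},
  {"slide": [24, 225, 0], "grip": 1, "delta_rot": [0, 0, 0]},
  {"slide": [30, 270, 0], "grip": 1, "delta_rot": [0, 0, 0]},
  {"slide": [35, 315, 0], "grip": 1, "delta_rot": [0, 0, 0]},
  {"slide": [37, 355, 0], "grip": 1, "delta_rot": [0, 0, 0]},
])

```text
time_s: 35.6
tool_pos: [0.5335, 0.1821, 0.1643]
tcp_rot: [-2.22, -2.222, -0.0]
force: [0.8, -1.1, -1.7]
gripper_width: 0.277
```

```bash
python3 look.py n
```

```text
cart 0.84 [277.  82.] [533. 292.] top [532. 282.] 30
  cart 0.79 [275. 192.] [531. 187.] top [533. 198.] 86
  cart 0.72 [284.  22.] [539. 342.] top [537. 336.] 184
  cart 0.71 [278. 242.] [534. 134.] top None 0
scene handle 82 [678. -55.] [82. 16.] 75.7
  cart 0.64 [324. 192.] [534. 198.] top [544. 194.] 17
  cart 0.57 [348. 182.] [511. 293.] top [510. 294.] 23
  cart 0.52 [360. 183.] [522. 337.] top [542. 326.] 20
  cart 0.52 [325. 173.] [450. 221.] top None 0
  cart 0.52 [162. 213.] [ 498. -389.] top [ 489. -386.] 34
  cart 0.48 [271. 224.] [625. -18.] top None 0
  cart 0.43 [312. 191.] [520. 156.] top None 10
side handle 108 [671. -61.] [106.  17.] 76.3
  cart 0.69 [260. 191.] [534. 213.] top [533. 189.] 17
  cart 0.68 [296. 349.] [ 488. -395.] top [ 487. -388.] 94
  cart 0.53 [268. 201.] [549. 157.] top None 9
  cart 0.53 [256. 172.] [545. 317.] top None 9
35.9 [0.5337 0.1775 0.1645] [ 2.224e+00  2.218e+00 -2.000e-03] [-0.71  0.59  0.55  1.76 -0.38  0.9   0.  ] 0.2734046460015057
```

View pics/wrist_n.png

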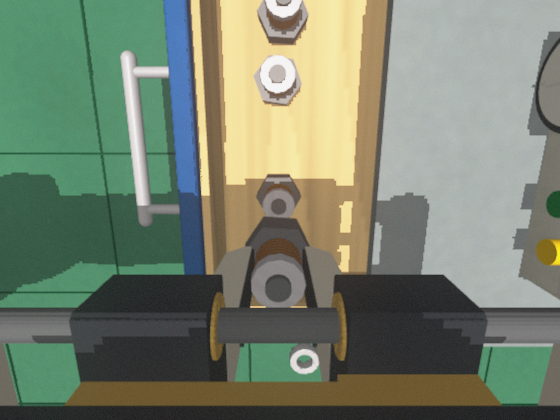

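Emit:
servo_tool([
  {"slide": [0, 45, 0], "grip": 1, "delta_rot": [0, 0, 0]},
  {"slide": [0, 61, 0], "grip": 1, "delta_rot": [0, 0, 0]},
  {"slide": [0, 61, 0], "grip": 1, "delta_rot": [0, 0, 0]},
  {"slide": [0, 61, -40], "grip": 1, "delta_rot": [0, 0, 0]},
  {"slide": [0, 61, -80], "grip": 1, "delta_rot": [0, 0, 0]},
  {"slide": [0, 61, -105], "grip": 1, "delta_rot": [0, 0, 0]},
  {"slide": [0, 61, -114], "grip": 1, "delta_rot": [0, 0, 0]},
  {"slide": [0, 61, -114], "grip": 1, "delta_rot": [0, 0, 0]},
])

```text
time_s: 36.7
tool_pos: [0.5348, 0.2376, 0.0506]
tcp_rot: [2.225, 2.216, -0.002]
force: [0.8, 0.0, -1.1]
gripper_width: 0.279
```

Emit:
servo_tool([
  {"slide": [0, 0, 0], "grip": 0.6, "delta_rot": [0, 0, 0]},
  {"slide": [0, 0, 0], "grip": 0.3, "delta_rot": [0, 0, 0]},
  {"slide": [0, 0, 0], "grip": 0, "delta_rot": [0, 0, 0]},
  {"slide": [0, 0, 0], "grip": 0, "delta_rot": [0, 0, 0]},
  {"slide": [0, 0, 40], "grip": 0, "delta_rot": [0, 0, 0]},
  {"slide": [0, 0, 85], "grip": 0, "delta_rot": [0, 0, 0]},
  {"slide": [0, 0, 130], "grip": 0, "delta_rot": [0, 0, 0]},
  {"slide": [0, -40, 150], "grip": 0, "delta_rot": [0, 0, 0]},
])

```text
time_s: 37.5
tool_pos: [0.5355, 0.2074, 0.2044]
tcp_rot: [-2.209, -2.233, -0.015]
force: [0.4, 0.8, -0.7]
gripper_width: 0.502
```

```bash
python3 look.py o
```

```text
cart 0.98 [282. 252.] [543. 133.] top [542. 128.] 444
  cart 0.91 [276. 164.] [535. 237.] top [536. 248.] 20
  cart 0.6 [276. 116.] [535. 288.] top None 0
  cart 0.57 [285.  63.] [544. 341.] top [544. 350.] 276
  cart 0.56 [276. 209.] [536. 186.] top [537. 180.] 151
scene handle 83 [677. -53.] [86. 17.] 76.8
  cart 0.7 [337. 183.] [506. 254.] top [486. 254.] 32
  cart 0.65 [311. 193.] [528. 149.] top [546. 143.] 21
  cart 0.64 [348. 184.] [517. 292.] top [517. 294.] 21
  cart 0.61 [362. 183.] [523. 344.] top [527. 348.] 28
  cart 0.59 [164. 217.] [ 514. -383.] top [ 492. -386.] 31
  cart 0.54 [322. 192.] [532. 190.] top [547. 194.] 19
  cart 0.37 [155. 193.] [ 408. -406.] top [ 407. -403.] 63
side handle 109 [671. -62.] [100.  16.] 76.7
  cart 0.68 [257. 173.] [546. 313.] top [545. 312.] 26
  cart 0.66 [254. 163.] [547. 372.] top [549. 370.] 41
  cart 0.54 [295. 349.] [ 486. -395.] top [ 488. -389.] 102
  cart 0.46 [270. 198.] [560. 170.] top [538. 182.] 11
  cart 0.44 [256. 180.] [535. 274.] top [535. 289.] 20
37.8 [0.5331 0.2012 0.1998] [-2.22e+00 -2.22e+00  2.00e-03] [-0.76  0.56  0.57  1.7  -0.36  0.99 -0.05] 0.5002491258901253
```

View pics/wrist_o.png

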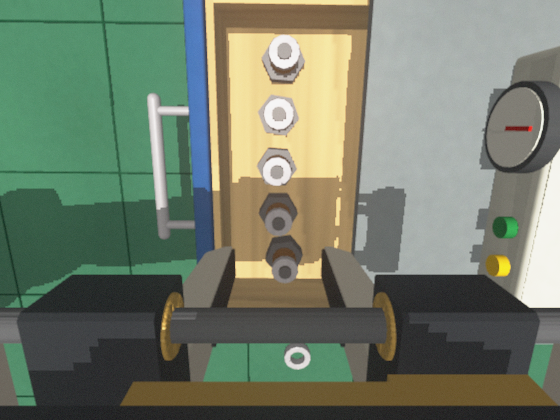

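Five cartridges stand upright in a row at column 280, rows 55 to 270. I measure the drawer bar and panel for the push.

```bash
cat > dr.py <<'E'
from h import *
p,d,m=cam('wrist'); w=deproj(d,m).reshape(-1,3); P=p.reshape(-1,3).astype(int)
s=(w[:,2]>.066)&(w[:,2]<.09)&(w[:,0]>.36)&(w[:,0]<.58)&(w[:,1]>.15)&(w[:,1]<.33)&(abs(P[:,0]-P[:,2])<25)&(P[:,0]>80)
v=w[s]; print('bar',s.sum(),np.percentile(v,[1,50,99],axis=0).round(3))
s=(P[:,2]>P[:,0]+40)&(w[:,2]>.09)&(w[:,2]<.105)&(w[:,1]>.1)&(w[:,1]<.38);v=w[s];print('panel',s.sum(),np.percentile(v,[1,50,99],axis=0).round(4))
s=(w[:,2]>.1)&(w[:,2]<.12)&(w[:,0]<.8)&(w[:,1]>.1)&(w[:,1]<.38)&(abs(P[:,0]-P[:,2])<40);v=w[s];print('roof',s.sum(),np.percentile(v,[1,50,99],axis=0).round(4))
E
python3 dr.py
```

```text
bar 4887 [[0.425 0.151 0.072]
 [0.479 0.244 0.077]
 [0.549 0.329 0.083]]
panel 4640 [[0.4651 0.1693 0.0955]
 [0.4724 0.2786 0.0977]
 [0.4794 0.3577 0.0993]]
roof 40866 [[0.6008 0.155  0.1051]
 [0.6546 0.2699 0.1104]
 [0.7188 0.3539 0.1178]]
```

Emit:
servo_tool([
  {"slide": [-45, 15, 0], "grip": 1, "delta_rot": [0, 0, 0]},
  {"slide": [-90, 30, 0], "grip": 1, "delta_rot": [0, 0, 0]},
  {"slide": [-138, 39, 0], "grip": 1, "delta_rot": [0, 0, 0]},
  {"slide": [-143, 39, 0], "grip": 1, "delta_rot": [0, 0, 0]},
  {"slide": [-143, 39, -40], "grip": 1, "delta_rot": [0, 0, 0]},
  {"slide": [-143, 39, -85], "grip": 1, "delta_rot": [0, 0, 0]},
  {"slide": [-143, 39, -100], "grip": 1, "delta_rot": [0, 0, 0]},
  {"slide": [-143, 39, -100], "grip": 1, "delta_rot": [0, 0, 0]},
])

```text
time_s: 38.65
tool_pos: [0.3897, 0.2387, 0.0979]
tcp_rot: [-2.221, -2.22, 0.01]
force: [0.0, 0.3, 0.1]
gripper_width: 0.003
```

```bash
python3 - <<'E'
from h import *
p,d,m=cam('side'); save(cv2.resize(p[60:260,160:400],None,fx=3,fy=3),'s3.png'); s=status.get_state(); print(s['tool_pos'],s['gripper_width'],s['joints'].round(2))
E
```

```text
[0.39087973 0.23904162 0.09942833] 0.004872820224797899 [-0.93  0.55  0.49  2.1  -0.46  0.59 -0.12]
```

View pics/s3.png

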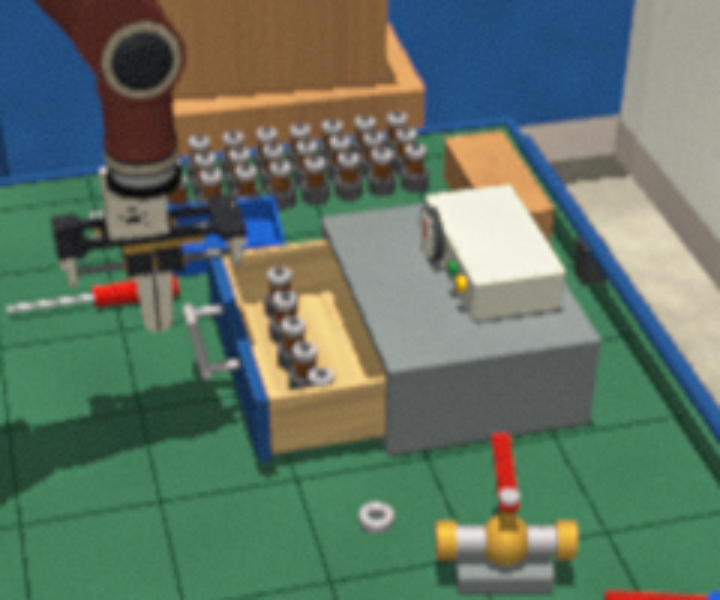

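Emit:
servo_tool([
  {"slide": [0, 0, -30], "grip": 1, "delta_rot": [0, 0, 0]},
  {"slide": [0, 0, -42], "grip": 1, "delta_rot": [0, 0, 0]},
  {"slide": [0, 0, -42], "grip": 1, "delta_rot": [0, 0, 0]},
  {"slide": [6, 0, -42], "grip": 1, "delta_rot": [0, 0, 0]},
  {"slide": [12, 0, -42], "grip": 1, "delta_rot": [0, 0, 0]},
  {"slide": [18, 0, -42], "grip": 1, "delta_rot": [0, 0, 0]},
  {"slide": [24, 0, -42], "grip": 1, "delta_rot": [0, 0, 0]},
  {"slide": [30, 0, -42], "grip": 1, "delta_rot": [0, 0, 0]},
])

```text
time_s: 39.5
tool_pos: [0.4213, 0.2395, 0.0589]
tcp_rot: [-2.222, -2.22, -0.0]
force: [-0.6, 0.6, 0.9]
gripper_width: 0.003
```

Emit:
servo_tool([
  {"slide": [7, 0, 0], "grip": 1, "delta_rot": [0, 0, 0]},
  {"slide": [15, 0, 0], "grip": 1, "delta_rot": [0, 0, 0]},
  {"slide": [23, 0, 0], "grip": 1, "delta_rot": [0, 0, 0]},
  {"slide": [31, 0, 0], "grip": 1, "delta_rot": [0, 0, 0]},
  {"slide": [39, 0, 0], "grip": 1, "delta_rot": [0, 0, 0]},
  {"slide": [47, 0, 0], "grip": 1, "delta_rot": [0, 0, 0]},
  {"slide": [55, 0, 0], "grip": 1, "delta_rot": [0, 0, 0]},
  {"slide": [63, 0, 0], "grip": 1, "delta_rot": [0, 0, 0]},
])

```text
time_s: 40.3
tool_pos: [0.4846, 0.2392, 0.0585]
tcp_rot: [-2.222, -2.22, 0.0]
force: [-0.7, 0.9, 1.6]
gripper_width: 0.004
```

```bash
python3 - <<'E'
from h import *
p,d,m=cam('side'); save(cv2.resize(p[60:260,160:400],None,fx=3,fy=3),'s4.png'); s=status.get_state(); print(s['tool_pos'],s['force'])
E
```

```text
[0.48661176 0.23901519 0.05871373] [ 1.64503186  0.50531901 -0.25316745]
```

View pics/s4.png

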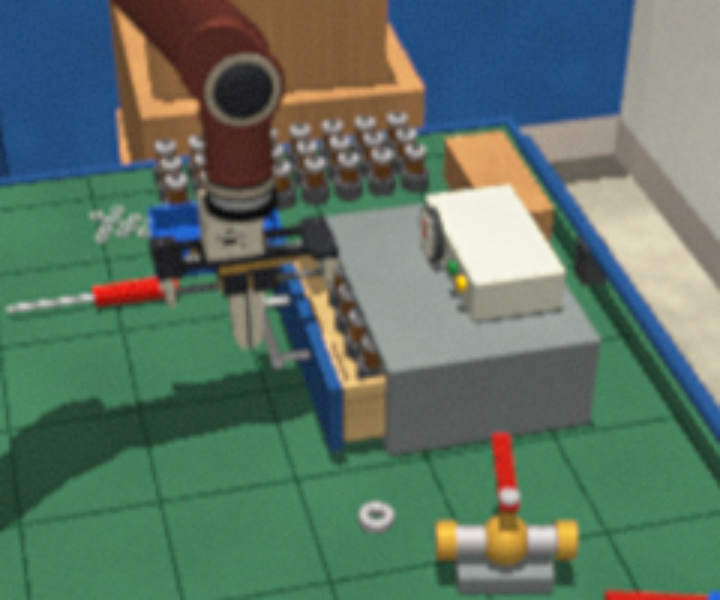

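The side view shows the drawer about two-thirds shut with the cartridges standing.

Emit:
servo_tool([
  {"slide": [8, 0, 0], "grip": 1, "delta_rot": [0, 0, 0]},
  {"slide": [16, 0, 0], "grip": 1, "delta_rot": [0, 0, 0]},
  {"slide": [24, 0, 0], "grip": 1, "delta_rot": [0, 0, 0]},
  {"slide": [30, 0, 0], "grip": 1, "delta_rot": [0, 0, 0]},
  {"slide": [36, 0, 0], "grip": 1, "delta_rot": [0, 0, 0]},
  {"slide": [40, 0, 0], "grip": 1, "delta_rot": [0, 0, 0]},
  {"slide": [44, 0, 0], "grip": 1, "delta_rot": [0, 0, 0]},
  {"slide": [44, 0, 0], "grip": 1, "delta_rot": [0, 0, 0]},
])

```text
time_s: 41.15
tool_pos: [0.5292, 0.2392, 0.0587]
tcp_rot: [2.222, 2.219, 0.002]
force: [0.2, 0.2, 1.0]
gripper_width: 0.003
```

Emit:
servo_tool([
  {"slide": [2, 0, 0], "grip": 1, "delta_rot": [0, 0, 0]},
  {"slide": [4, 0, 0], "grip": 1, "delta_rot": [0, 0, 0]},
  {"slide": [6, 0, 0], "grip": 1, "delta_rot": [0, 0, 0]},
  {"slide": [7, 0, 0], "grip": 1, "delta_rot": [0, 0, 0]},
  {"slide": [7, 0, 0], "grip": 1, "delta_rot": [0, 0, 0]},
  {"slide": [7, 0, 0], "grip": 1, "delta_rot": [0, 0, 0]},
  {"slide": [7, 0, 0], "grip": 1, "delta_rot": [0, 0, 0]},
  {"slide": [7, 0, 0], "grip": 1, "delta_rot": [0, 0, 0]},
])

```text
time_s: 41.95
tool_pos: [0.5304, 0.2395, 0.0584]
tcp_rot: [-2.216, -2.216, 0.011]
force: [-8.3, 0.3, 6.4]
gripper_width: 0.005
```

The motion stopped at x=0.5304 with 8 N, so the drawer is on its stop. I back off and look.

Emit:
servo_tool([
  {"slide": [-20, 0, 0], "grip": 1, "delta_rot": [0, 0, 0]},
  {"slide": [-45, 0, 0], "grip": 1, "delta_rot": [0, 0, 0]},
  {"slide": [-45, 0, 45], "grip": 1, "delta_rot": [0, 0, 0]},
  {"slide": [-45, 0, 90], "grip": 1, "delta_rot": [0, 0, 0]},
  {"slide": [-45, -40, 110], "grip": 0.06, "delta_rot": [0, 0, 0]},
  {"slide": [-25, -85, 110], "grip": 0.06, "delta_rot": [0, 0, -0.13]},
  {"slide": [0, -125, 110], "grip": 0.06, "delta_rot": [0, 0, -0.25]},
  {"slide": [20, -165, 110], "grip": 0.06, "delta_rot": [0, 0, -0.25]},
])

```text
time_s: 42.75
tool_pos: [0.5568, 0.0729, 0.1693]
tcp_rot: [2.481, 1.923, 0.004]
force: [0.1, 0.6, -1.3]
gripper_width: 0.299
```

```bash
python3 look.py p; python3 dr.py
```

```text
wrist handle 130 [688. -12.] [ 7. 15.] 32.5
scene handle 90 [679. -50.] [85. 19.] 76.0
  cart 0.53 [165. 213.] [ 500. -377.] top [ 488. -385.] 35
side handle 111 [672. -62.] [101.  16.] 76.4
  cart 0.61 [294. 349.] [ 484. -394.] top [ 487. -388.] 98
43.05 [0.5546 0.076  0.1683] [-2.479e+00 -1.928e+00 -1.000e-03] [-0.56  0.59  0.61  1.77 -0.42  0.91 -0.02] 0.46424358162303864
bar 1835 [[0.546 0.176 0.073]
 [0.553 0.199 0.077]
 [0.579 0.236 0.079]]
panel 4177 [[0.5858 0.1014 0.0939]
 [0.5929 0.1651 0.0977]
 [0.6005 0.2184 0.0994]]
roof 34661 [[0.6009 0.101  0.1083]
 [0.662  0.1465 0.1104]
 [0.7489 0.2059 0.1148]]
```

View pics/wrist_p.png

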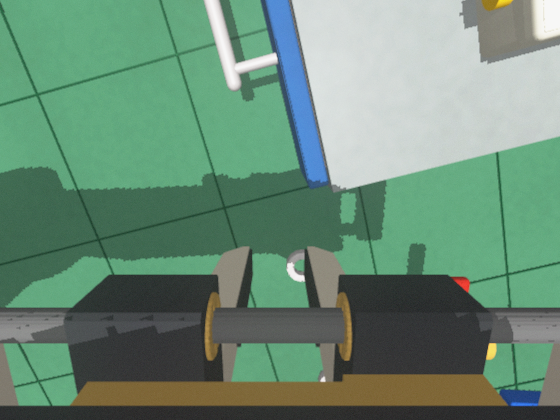

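View pics/side_p.png

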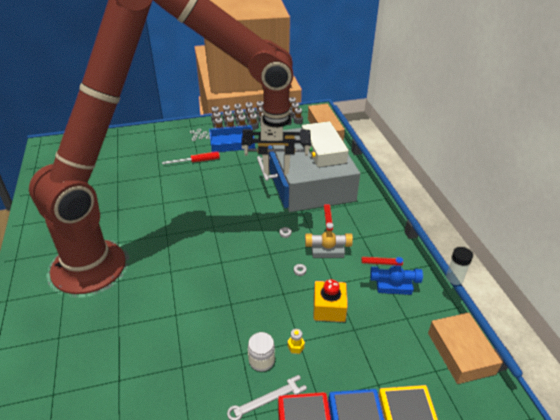

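The drawer is shut: the panel's back at 0.6005 is flush with the roof front at 0.601. Next I place the fork over the closed valve handle.

Emit:
servo_tool([
  {"slide": [30, -30, 0], "grip": 0.06, "delta_rot": [0, 0, 0]},
  {"slide": [60, -60, 0], "grip": 0.06, "delta_rot": [0, 0, 0]},
  {"slide": [92, -90, 0], "grip": 0.06, "delta_rot": [0, 0, 0]},
  {"slide": [125, -118, 0], "grip": 0.06, "delta_rot": [0, 0, 0]},
  {"slide": [125, -118, 0], "grip": 0.06, "delta_rot": [0, 0, 0]},
  {"slide": [125, -118, 0], "grip": 0.06, "delta_rot": [0, 0, 0]},
  {"slide": [125, -118, 0], "grip": 0.06, "delta_rot": [0, 0, 0]},
  {"slide": [125, -118, 0], "grip": 0.06, "delta_rot": [0, 0, 0]},
])

```text
time_s: 43.9
tool_pos: [0.6793, -0.041, 0.1686]
tcp_rot: [-2.478, -1.929, -0.001]
force: [-0.8, 0.1, -0.2]
gripper_width: 0.468
```

```bash
python3 - <<'E'
from h import *
p,d,m=cam('wrist'); save(p,'w5.png'); s=status.get_state(); print(s['tool_pos'],s['tcp_rot'],s['gripper_width'])
E
```

```text
[ 0.67943624 -0.04136012  0.16876005] [-2.47829105e+00 -1.92851408e+00 -1.02733383e-03] 0.4725253644119951
```

View pics/w5.png

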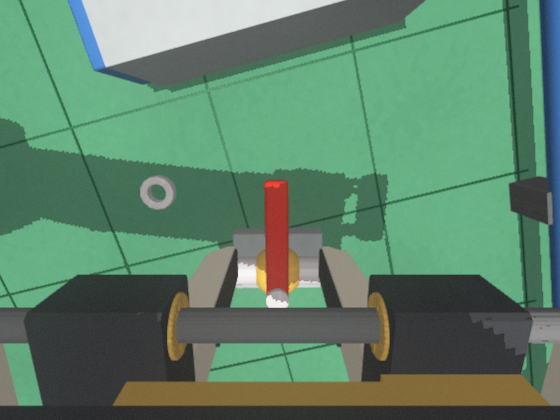

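Emit:
servo_tool([
  {"slide": [0, 0, -40], "grip": 0.06, "delta_rot": [0, 0, 0]},
  {"slide": [0, 0, -70], "grip": 0.06, "delta_rot": [0, 0, 0]},
  {"slide": [0, 0, -85], "grip": 0.06, "delta_rot": [0, 0, 0]},
  {"slide": [0, 0, -92], "grip": 0.06, "delta_rot": [0, 0, 0]},
  {"slide": [0, 0, -92], "grip": 0.06, "delta_rot": [0, 0, 0]},
  {"slide": [0, 0, -92], "grip": 0.06, "delta_rot": [0, 0, 0]},
  {"slide": [0, 0, -92], "grip": 0.06, "delta_rot": [0, 0, 0]},
  {"slide": [0, 0, -92], "grip": 0.06, "delta_rot": [0, 0, 0]},
])

```text
time_s: 44.75
tool_pos: [0.6807, -0.044, 0.0779]
tcp_rot: [2.481, 1.925, 0.003]
force: [0.2, 0.1, -0.6]
gripper_width: 0.473
```

Emit:
servo_tool([
  {"slide": [-10, 2, 0], "grip": 0.06, "delta_rot": [0, 0, 0.14]},
  {"slide": [-21, 2, 0], "grip": 0.06, "delta_rot": [0, 0, 0.28]},
  {"slide": [-31, 0, 0], "grip": 0.06, "delta_rot": [0, 0, 0.42]},
  {"slide": [-41, -3, 0], "grip": 0.06, "delta_rot": [0, 0, 0.56]},
  {"slide": [-50, -8, 0], "grip": 0.06, "delta_rot": [0, 0, 0.7]},
  {"slide": [-58, -14, 0], "grip": 0.06, "delta_rot": [0, 0, 0.84]},
  {"slide": [-65, -22, 0], "grip": 0.06, "delta_rot": [0, 0, 0.98]},
  {"slide": [-71, -31, 0], "grip": 0.06, "delta_rot": [0, 0, 1.12]},
])

```text
time_s: 45.55
tool_pos: [0.6099, -0.071, 0.0774]
tcp_rot: [1.067, 2.954, 0.008]
force: [1.1, 5.9, 0.1]
gripper_width: 0.473
```

Emit:
servo_tool([
  {"slide": [-4, -9, 0], "grip": 0.06, "delta_rot": [0, 0, 0.14]},
  {"slide": [-6, -17, 0], "grip": 0.06, "delta_rot": [0, 0, 0.28]},
  {"slide": [-8, -25, 0], "grip": 0.06, "delta_rot": [0, 0, 0.42]},
  {"slide": [-9, -29, 0], "grip": 0.06, "delta_rot": [0, 0, 0.42]},
  {"slide": [-9, -29, 0], "grip": 0.06, "delta_rot": [0, 0, 0.42]},
  {"slide": [-9, -29, 0], "grip": 0.06, "delta_rot": [0, 0, 0.42]},
  {"slide": [-9, -29, 0], "grip": 0.06, "delta_rot": [0, 0, 0.42]},
  {"slide": [-9, -29, 0], "grip": 0.06, "delta_rot": [0, 0, 0.42]},
])

```text
time_s: 46.35
tool_pos: [0.6005, -0.1, 0.0772]
tcp_rot: [-0.441, -3.11, -0.007]
force: [-0.7, 5.8, 2.3]
gripper_width: 0.472
```

Emit:
servo_tool([
  {"slide": [-1, -2, 0], "grip": 0.06, "delta_rot": [0, 0, 0]},
  {"slide": [-1, -4, 0], "grip": 0.06, "delta_rot": [0, 0, 0]},
  {"slide": [-1, -4, 0], "grip": 0.06, "delta_rot": [0, 0, 0]},
  {"slide": [-1, -4, 0], "grip": 0.06, "delta_rot": [0, 0, 0]},
  {"slide": [-1, -4, 0], "grip": 0.06, "delta_rot": [0, 0, 0]},
  {"slide": [-1, -4, 0], "grip": 0.06, "delta_rot": [0, 0, 0]},
  {"slide": [-1, -4, 0], "grip": 0.06, "delta_rot": [0, 0, 0]},
  {"slide": [-1, -4, 0], "grip": 0.06, "delta_rot": [0, 0, 0]},
])

```text
time_s: 47.15
tool_pos: [0.6005, -0.1001, 0.0772]
tcp_rot: [0.437, 3.11, 0.015]
force: [1.7, 9.3, 1.0]
gripper_width: 0.472
```

Emit:
servo_tool([
  {"slide": [4, 10, 0], "grip": 0.06, "delta_rot": [0, 0, 0]},
  {"slide": [5, 19, 0], "grip": 0.06, "delta_rot": [0, 0, 0]},
  {"slide": [5, 19, 0], "grip": 0.06, "delta_rot": [0, 0, 0]},
  {"slide": [5, 19, 40], "grip": 0.06, "delta_rot": [0, 0, 0]},
  {"slide": [5, 19, 85], "grip": 0.06, "delta_rot": [0, 0, 0]},
  {"slide": [5, 0, 120], "grip": 0.06, "delta_rot": [0, 0, 0]},
  {"slide": [5, -40, 140], "grip": -0.3, "delta_rot": [0, 0, 0]},
  {"slide": [5, -80, 140], "grip": -0.3, "delta_rot": [0, 0, 0]},
])

```text
time_s: 47.95
tool_pos: [0.6059, -0.1901, 0.2211]
tcp_rot: [0.44, 3.102, -0.004]
force: [0.6, -0.5, -0.6]
gripper_width: 0.596
```

```bash
python3 look.py q; python3 - <<'E'
from h import *
p,d,m=cam('wrist');w=deproj(d,m).reshape(-1,3); p=p.reshape(-1,3)
s=(np.hypot(w[:,0]-.602,w[:,1]+.302)<.035)&(w[:,2]>.08)&(w[:,2]<.11)&(p[:,0]>100); print('stop',(cv2.minEnclosingCircle(w[s][:,:2].astype(np.float32)*1000)),np.percentile(w[s][:,2],[50,80,95]))
E
```

```text
wrist handle 1205 [621. -92.] [ 18. 102.] 76.3
  cart 0.79 [ 82. 136.] [ 491. -388.] top [ 488. -389.] 615
scene handle 72 [627. -90.] [13. 99.] 76.4
  cart 0.67 [162. 215.] [ 505. -390.] top [ 491. -386.] 37
  cart 0.39 [342. 184.] [511. 268.] top None 0
side handle 142 [621. -94.] [20. 99.] 74.2
  cart 0.8 [295. 350.] [ 486. -396.] top [ 488. -389.] 100
48.25 [ 0.6037 -0.1868  0.2161] [-4.40e-01 -3.11e+00 -1.00e-03] [ 0.2   0.59  0.11  1.49 -0.07  1.07  1.62] 0.649067900512902
stop ((600.8912963867188, -300.74920654296875), 20.000139236450195) [0.09392663 0.09532732 0.09646185]
```

View pics/wrist_q.png

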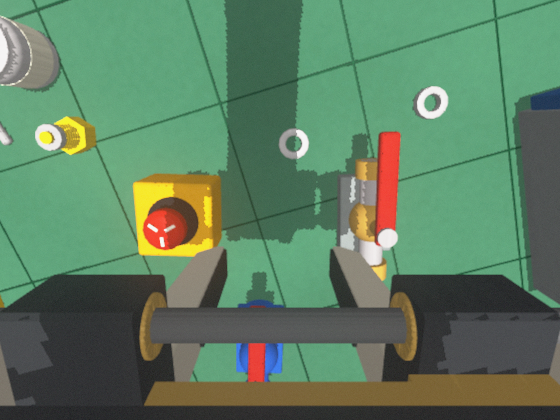

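The valve is open again with the handle along the pipe, and the stop is still down (top about 95 mm). Next I grip the mushroom.

Emit:
servo_tool([
  {"slide": [-3, -45, 0], "grip": -0.4, "delta_rot": [0, 0, 0]},
  {"slide": [-3, -90, 0], "grip": -0.4, "delta_rot": [0, 0, 0]},
  {"slide": [-3, -114, -20], "grip": -0.4, "delta_rot": [0, 0, 0]},
  {"slide": [-3, -114, -60], "grip": -0.4, "delta_rot": [0, 0, 0]},
  {"slide": [-3, -114, -90], "grip": -0.4, "delta_rot": [0, 0, 0]},
  {"slide": [-3, -114, -90], "grip": -0.4, "delta_rot": [0, 0, 0]},
  {"slide": [-3, -114, -90], "grip": -0.4, "delta_rot": [0, 0, 0]},
  {"slide": [-3, -114, -90], "grip": -0.4, "delta_rot": [0, 0, 0]},
], force=25)

```text
time_s: 49.1
tool_pos: [0.6027, -0.3017, 0.1288]
tcp_rot: [0.439, 3.107, -0.002]
force: [0.8, -0.1, 1.1]
gripper_width: 0.702
```

```bash
python3 - <<'E'
from h import *
p,d,m=cam('wrist'); save(p,'w6.png'); s=status.get_state(); print(s['tool_pos'],s['tcp_rot'],s['gripper_width'],s['joints'].round(2))
E
```

```text
[ 0.60260622 -0.30190261  0.12904234] [ 4.39061013e-01  3.10642604e+00 -2.20114008e-03] 0.6976371043893027 [ 0.37  0.74  0.1   1.46 -0.09  0.95  1.79]
```

View pics/w6.png

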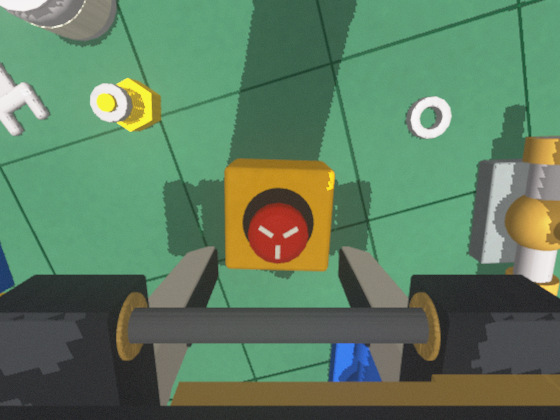

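The mushroom at (278,232) is centred between the fingers.

Emit:
servo_tool([
  {"slide": [-2, 1, -25], "grip": -0.4, "delta_rot": [0, 0, 0]},
  {"slide": [-2, 1, -45], "grip": -0.4, "delta_rot": [0, 0, 0]},
  {"slide": [-2, 1, -58], "grip": -0.4, "delta_rot": [0, 0, 0]},
  {"slide": [-2, 1, -58], "grip": -0.4, "delta_rot": [0, 0, 0]},
  {"slide": [-2, 1, -58], "grip": 1, "delta_rot": [0, 0, 0]},
  {"slide": [-2, 1, -58], "grip": 1, "delta_rot": [0, 0, 0]},
  {"slide": [-2, 1, -58], "grip": 1, "delta_rot": [0, 0, 0]},
  {"slide": [-2, 1, -58], "grip": 1, "delta_rot": [0, 0, 0]},
])

```text
time_s: 49.95
tool_pos: [0.5995, -0.3009, 0.0694]
tcp_rot: [0.441, 3.109, -0.001]
force: [-0.0, 0.1, 2.2]
gripper_width: 0.414
```

Emit:
servo_tool([
  {"slide": [0, 0, 0], "grip": 1, "delta_rot": [0, 0, 0]},
  {"slide": [0, 0, 0], "grip": 1, "delta_rot": [0, 0, 0]},
  {"slide": [0, 0, 0.5], "grip": 1, "delta_rot": [0, 0, -0.1]},
  {"slide": [0, 0, 1], "grip": 1, "delta_rot": [0, 0, -0.2]},
  {"slide": [0, 0, 1.7], "grip": 1, "delta_rot": [0, 0, -0.3]},
  {"slide": [0, 0, 2.3], "grip": 1, "delta_rot": [0, 0, -0.4]},
  {"slide": [0, 0, 2.9], "grip": 1, "delta_rot": [0, 0, -0.5]},
  {"slide": [0, 0, 3.4], "grip": 1, "delta_rot": [0, 0, -0.6]},
])

```text
time_s: 50.75
tool_pos: [0.6, -0.3, 0.0722]
tcp_rot: [1.344, 2.838, 0.002]
force: [0.3, 0.9, 0.7]
gripper_width: 0.417
```

```bash
python3 - <<'E'
from h import *
p,d,m=cam('wrist'); save(p,'w7.png'); s=status.get_state(); print(s['tool_pos'],s['tcp_rot'],s['gripper_width'],s['force'],s['moment'])
E
```

```text
[ 0.59999682 -0.30003681  0.07224571] [1.34770562e+00 2.83638289e+00 1.17294211e-03] 0.4134041873102582 [1.1048021  1.67704003 2.61816492] [ 0.2394619  -0.24076879  0.05672157]
```

View pics/w7.png

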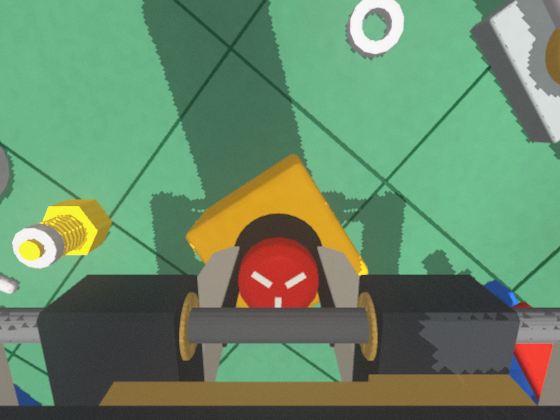

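The head turns with the gripper; its marks keep their place in the view. I continue to the stop.

Emit:
servo_tool([
  {"slide": [0, 0, 0.6], "grip": 1, "delta_rot": [0, 0, -0.1]},
  {"slide": [0, 0, 1.2], "grip": 1, "delta_rot": [0, 0, -0.2]},
  {"slide": [0, 0, 1.8], "grip": 1, "delta_rot": [0, 0, -0.3]},
  {"slide": [0, 0, 2.4], "grip": 1, "delta_rot": [0, 0, -0.4]},
  {"slide": [0, 0, 2.6], "grip": 1, "delta_rot": [0, 0, -0.5]},
  {"slide": [0, 0, 2.6], "grip": 1, "delta_rot": [0, 0, -0.52]},
  {"slide": [0, 0, 2.6], "grip": 1, "delta_rot": [0, 0, -0.52]},
  {"slide": [0, 0, 2.6], "grip": 1, "delta_rot": [0, 0, -0.52]},
])

```text
time_s: 51.6
tool_pos: [0.6008, -0.2998, 0.0749]
tcp_rot: [2.02, 2.403, 0.004]
force: [5.0, 2.0, 1.3]
gripper_width: 0.411
```

```bash
python3 - <<'E'
from h import *
p,d,m=cam('wrist'); save(p,'w8.png'); s=status.get_state(); print(s['tool_pos'],s['tcp_rot'],s['gripper_width'],s['force'],s['moment'])
w=deproj(d,m).reshape(-1,3); p=p.reshape(-1,3)
s=(np.hypot(w[:,0]-.602,w[:,1]+.302)<.03)&(w[:,2]>.08)&(w[:,2]<.115)&(p[:,0]>100)&(p[:,1]<70); print(np.percentile(w[s][:,2],[50,80,95]))
E
```

```text
[ 0.60075788 -0.29972883  0.07492174] [2.02082653 2.40291475 0.00409266] 0.41406014329604574 [3.75461802 1.53298075 2.03385434] [ 0.50009076 -1.1209426   0.4660476 ]
[0.0994065  0.10059086 0.10140349]
```

View pics/w8.png

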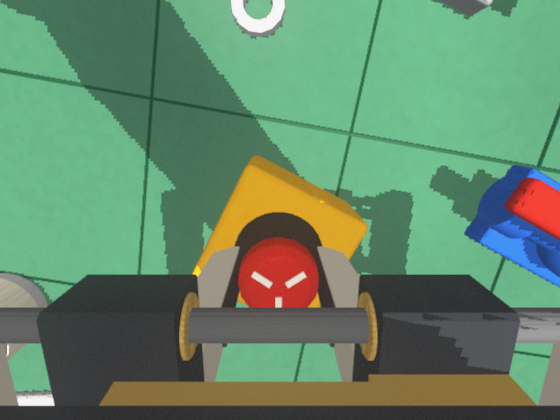

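The head turned 64° and is on its stop (moment 0.47 N·m). It has risen 5.5 mm, so it is up. I release and lift.

Emit:
servo_tool([
  {"slide": [0, 0, 0], "grip": 1, "delta_rot": [0, 0, 0]},
  {"slide": [0, 0, 0], "grip": 0, "delta_rot": [0, 0, 0]},
  {"slide": [0, 0, 0], "grip": -0.4, "delta_rot": [0, 0, 0]},
  {"slide": [0, 0, 0], "grip": -0.4, "delta_rot": [0, 0, 0]},
  {"slide": [0, 0, 0], "grip": -0.4, "delta_rot": [0, 0, 0]},
  {"slide": [0, 0, 30], "grip": -0.4, "delta_rot": [0, 0, 0]},
  {"slide": [0, 0, 75], "grip": -0.4, "delta_rot": [0, 0, 0]},
  {"slide": [0, 0, 120], "grip": -0.4, "delta_rot": [0, 0, 0]},
])

```text
time_s: 52.45
tool_pos: [0.5975, -0.3011, 0.1949]
tcp_rot: [-2.026, -2.397, 0.003]
force: [1.4, -0.2, -0.1]
gripper_width: 0.701
```

Emit:
servo_tool([
  {"slide": [0, 0, 45], "grip": -0.4, "delta_rot": [0, 0, 0.14]},
  {"slide": [0, 30, 80], "grip": -0.4, "delta_rot": [0, 0, 0.28]},
  {"slide": [0, 60, 100], "grip": -0.4, "delta_rot": [0, 0, 0.42]},
  {"slide": [0, 90, 100], "grip": -0.4, "delta_rot": [0, 0, 0.56]},
  {"slide": [0, 100, 100], "grip": -0.4, "delta_rot": [0, 0, 0.7]},
  {"slide": [0, 100, 100], "grip": -0.4, "delta_rot": [0, 0, 0.84]},
  {"slide": [0, 100, 100], "grip": -0.4, "delta_rot": [0, 0, 0.98]},
  {"slide": [0, 100, 100], "grip": -0.4, "delta_rot": [0, 0, 1.1]},
])

```text
time_s: 53.25
tool_pos: [0.598, -0.2015, 0.2942]
tcp_rot: [-0.466, -3.105, 0.002]
force: [-0.1, -0.4, 1.3]
gripper_width: 0.697
```

```bash
python3 look.py z; python3 - <<'E'
from h import *
p,d,m=cam('wrist');w=deproj(d,m).reshape(-1,3); p=p.reshape(-1,3)
s=(np.hypot(w[:,0]-.602,w[:,1]+.302)<.035)&(w[:,2]>.08)&(w[:,2]<.115)&(p[:,0]>100)&(p[:,1]<70); print('stop',np.percentile(w[s][:,2],[50,80,95]))
E
```

```text
wrist handle 909 [621. -92.] [ 18. 102.] 76.3
  cart 0.72 [121. 141.] [ 489. -391.] top [ 488. -389.] 395
  cart 0.5 [381. 216.] [696. -75.] top [ 701. -102.] 86
scene handle 71 [613. -87.] [14. 74.] 77.5
  cart 0.55 [154. 191.] [ 399. -406.] top [ 400. -405.] 53
  cart 0.46 [165. 215.] [ 508. -380.] top [ 490. -386.] 34
side handle 163 [621. -94.] [18. 99.] 75.3
  cart 0.69 [296. 351.] [ 487. -399.] top [ 489. -389.] 98
53.55 [ 0.5986 -0.2011  0.2943] [-4.760e-01 -3.105e+00  1.000e-03] [ 0.17  0.54  0.21  1.37 -0.11  1.25  1.65] 0.7035202648874915
stop [0.09916445 0.10057361 0.10150227]
```

View pics/wrist_z.png

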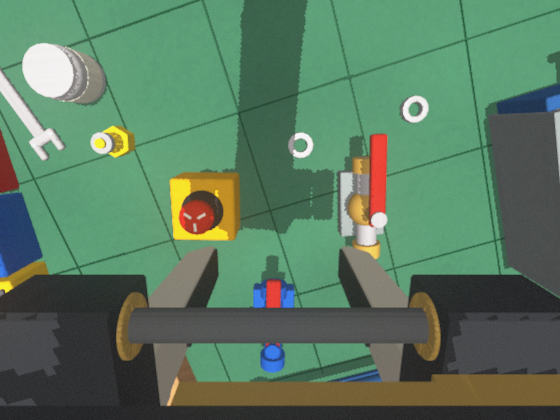

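View pics/side_z.png

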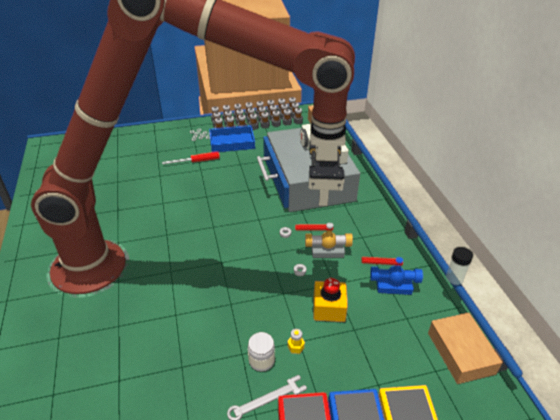

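View pics/scene_z.png

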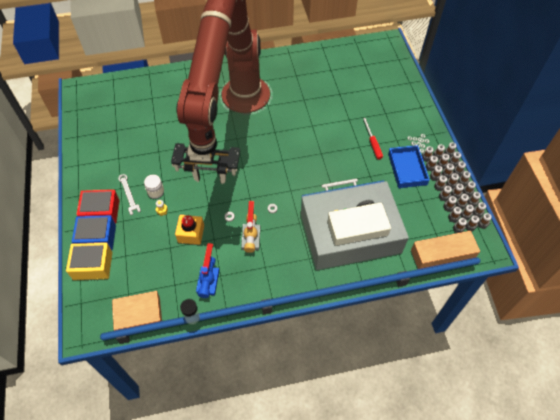

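The stop is up at the same height as when turned up, and its marks are back in their starting orientation. The valve is open, the drawer is shut, the bystanders are unmoved and the arm is clear.

```bash
python3 -c "
from h import *
print(robot.job_done())"
```

```text
the job is handed in; nothing more can be done
None
```

I did the steps in order and handed the job in at about 54 s; no verdict was reported.

- **Stop pressed:** I pressed the mushroom until it bottomed, and it stayed down.
- **Valve closed:** The handle measured about 88° turned, pressed on its stop.
- **Cartridges and drawer:** I stood all five cartridges upright in a row in the drawer and pushed it shut.
- **Valve opened, stop released:** I turned the valve fully open, twisted the mushroom 64° clockwise to its stop and let go.

**Last checks:**
- **Drawer:** When shut, its panel was flush with the cabinet front, within 1 mm.
- **Valve:** The handle lies along the pipe, within about 2° of its starting reading.
- **Mushroom:** It is up (+5.3 mm against pressed) and its marks are back in their starting orientation.
- **Bystanders and arm:** Nuts, tools, tin and tray look unmoved in the pictures, and the arm is clear of everything.

**Disagreements and limits:**
- Scene and side cameras differed by about 4 mm, so I placed things by the wrist camera.
- The scene camera once suggested a cartridge in the drawer had been knocked about 25 mm, but the wrist camera did not confirm it.
- The open drawer crept in by about 10 mm while I was loading it.
- The cartridges cannot be seen inside the shut drawer. All five were upright just before the push, and those in view were still standing about two-thirds of the way through it.

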